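Put the repaired phones on charge

TASK

Get the bench ready to charge: stand the squat amber cleaner jars with white lids upright in the divided caddy, one to a cell, and lay every repaired black phone on a charging stand of its own, screen up, lengthwise along the slope, centred and flat on the plate with its lower end down at the ledge. Only when all that is done, turn the supply's knob in small turns until the needle points at the index mark. Leave the opened phone and the other things on the bench where they are.

Things in the scene. Friction and masses are not known exactly. Their poses are not given: they have to be found in the camera images.
- phone0: One of up to four alike repaired phones (absent ones read None): plain black slab with dark glass screen, 130 long (x) x 64 wide (y) x 9 thick (z), 0.13 to 0.24 kg, lying screen up on the blue mat (its top 3 mm above the table). Origin: centre of the back face; x along its length, z out of the screen. The two ends are equivalent.
- phone1: Another phone like phone0, same size and axes.
- phone2: Another phone like phone0, same size and axes.
- phone3: Another phone like phone0, same size and axes.
- cradle0: Sloped plate of one of four alike fixed white charging stands: 104 long, 44 wide, rising at 28 degrees away from the robot; ledge across the low end, 6 thick, 6 above the face. Origin: on the upper face where it meets the ledge, mid-width, 34 mm above the table; x up the slope, y across, z out of the face. A phone against the ledge has its centre at (65, 0, 4.5) mm and overhangs 10 mm each side.
- cradle1: Plate of another charging stand, like cradle0.
- cradle2: Plate of another charging stand, like cradle0.
- cradle3: Plate of another charging stand, like cradle0.
- supply: Blue charge supply box, fixed, 170 long (x, away from the robot) x 92 wide (y) x 55 high. Origin: centre of its underside. On its top, a knob at x -48 mm and a white round dial of 41 mm radius centred at x +38 mm.
- knob (a joint): Turning angle of the supply's grey knob (diameter 42 mm, vertical axis, a raised bar to grip across its top), 0 to 5.5 rad, growing clockwise seen from above; the bar lies along the supply's x axis at 0. It stays where it is left (friction about 0.03 N m).
- knob_grip (a point): Point on the knob's axis at the height to grip its bar.
- needle_tip (a point): Tip of the black needle on the supply's dial, 30 mm from the dial's centre. Geared to the knob: it turns clockwise 0.4 rad for each rad that the knob turns clockwise. It starts anticlockwise (to the left) of the mark.
- mark (a point): Inner end of the small black index mark at the edge of the dial, 31.5 mm from the dial's centre. It sits at a different angle from start to start and does not move.
- opened_phone: Bystander: an opened silver phone frame with a white battery and green board showing, 140 x 66 x 9, lying on the mat among the phones. Not to be disturbed.
- jar0: One of up to three alike squat cleaner jars (absent ones read None): amber glass with paper label and flat white lid, 52 across, 50 high, 0.2 kg, standing on the table left of the mat. Origin: centre of its underside; z up.
- jar1: Another jar like jar0.
- jar2: Another jar like jar0.
- caddy: Grey open caddy at the right of the mat, fixed, 210 long (x) x 74 wide (y) x 32 high, walls 5 thick, floor 5, divided into three cells in a row along x, each about 63 x 64. Origin: centre of its underside.
- cell0 (a point): Centre of the floor of the caddy's nearest cell, 5 mm above the table.
- cell1 (a point): Centre of the floor of the caddy's middle cell, 5 mm above the table.
- cell2 (a point): Centre of the floor of the caddy's farthest cell, 5 mm above the table.
- solder_reel: Bystander: steel reel 60 across, 35 high, standing beyond the jars, at the left. Origin: centre of its underside.
- tape_roll: Bystander: roll of brown tape 76 across, 24 high, lying beyond the caddy at the right. Origin: centre of its underside.
- screw_bowl: Bystander: steel bowl 104 across, 32 high, at the left of the mat. Origin: centre of its underside.
Not all that is in view belongs to the job. Leave any turquoise look-alike of the phone3 alone.

How it is judged (in metres and radians):
On the way, in this order (a step that is already met when the one before it is completed fails the run):
1. every jar stands in a cell of the caddy and every phone lies on a charging stand of its own, released (((x of phone0 in the frame of cradle0 between 0.058 and 0.077 m and y of phone0 in the frame of cradle0 between -0.011 and 0.011 m and z of phone0 in the frame of cradle0 between -0.005 and 0.006 m and angle between the z axis of phone0 and the z axis of cradle0, either way round below 0.12 rad and angle between the x axis of phone0 and the x axis of cradle0, either way round below 0.16 rad and angle between phone0's own z axis and vertical below 0.8 rad) or (x of phone0 in the frame of cradle1 between 0.058 and 0.077 m and y of phone0 in the frame of cradle1 between -0.011 and 0.011 m and z of phone0 in the frame of cradle1 between -0.005 and 0.006 m and angle between the z axis of phone0 and the z axis of cradle1, either way round below 0.12 rad and angle between the x axis of phone0 and the x axis of cradle1, either way round below 0.16 rad and angle between phone0's own z axis and vertical below 0.8 rad) or (x of phone0 in the frame of cradle2 between 0.058 and 0.077 m and y of phone0 in the frame of cradle2 between -0.011 and 0.011 m and z of phone0 in the frame of cradle2 between -0.005 and 0.006 m and angle between the z axis of phone0 and the z axis of cradle2, either way round below 0.12 rad and angle between the x axis of phone0 and the x axis of cradle2, either way round below 0.16 rad and angle between phone0's own z axis and vertical below 0.8 rad) or (x of phone0 in the frame of cradle3 between 0.058 and 0.077 m and y of phone0 in the frame of cradle3 between -0.011 and 0.011 m and z of phone0 in the frame of cradle3 between -0.005 and 0.006 m and angle between the z axis of phone0 and the z axis of cradle3, either way round below 0.12 rad and angle between the x axis of phone0 and the x axis of cradle3, either way round below 0.16 rad and angle between phone0's own z axis and vertical below 0.8 rad)) and ((x of phone1 in the frame of cradle0 between 0.058 and 0.077 m and y of phone1 in the frame of cradle0 between -0.011 and 0.011 m and z of phone1 in the frame of cradle0 between -0.005 and 0.006 m and angle between the z axis of phone1 and the z axis of cradle0, either way round below 0.12 rad and angle between the x axis of phone1 and the x axis of cradle0, either way round below 0.16 rad and angle between phone1's own z axis and vertical below 0.8 rad) or (x of phone1 in the frame of cradle1 between 0.058 and 0.077 m and y of phone1 in the frame of cradle1 between -0.011 and 0.011 m and z of phone1 in the frame of cradle1 between -0.005 and 0.006 m and angle between the z axis of phone1 and the z axis of cradle1, either way round below 0.12 rad and angle between the x axis of phone1 and the x axis of cradle1, either way round below 0.16 rad and angle between phone1's own z axis and vertical below 0.8 rad) or (x of phone1 in the frame of cradle2 between 0.058 and 0.077 m and y of phone1 in the frame of cradle2 between -0.011 and 0.011 m and z of phone1 in the frame of cradle2 between -0.005 and 0.006 m and angle between the z axis of phone1 and the z axis of cradle2, either way round below 0.12 rad and angle between the x axis of phone1 and the x axis of cradle2, either way round below 0.16 rad and angle between phone1's own z axis and vertical below 0.8 rad) or (x of phone1 in the frame of cradle3 between 0.058 and 0.077 m and y of phone1 in the frame of cradle3 between -0.011 and 0.011 m and z of phone1 in the frame of cradle3 between -0.005 and 0.006 m and angle between the z axis of phone1 and the z axis of cradle3, either way round below 0.12 rad and angle between the x axis of phone1 and the x axis of cradle3, either way round below 0.16 rad and angle between phone1's own z axis and vertical below 0.8 rad)) and ((x of phone2 in the frame of cradle0 between 0.058 and 0.077 m and y of phone2 in the frame of cradle0 between -0.011 and 0.011 m and z of phone2 in the frame of cradle0 between -0.005 and 0.006 m and angle between the z axis of phone2 and the z axis of cradle0, either way round below 0.12 rad and angle between the x axis of phone2 and the x axis of cradle0, either way round below 0.16 rad and angle between phone2's own z axis and vertical below 0.8 rad) or (x of phone2 in the frame of cradle1 between 0.058 and 0.077 m and y of phone2 in the frame of cradle1 between -0.011 and 0.011 m and z of phone2 in the frame of cradle1 between -0.005 and 0.006 m and angle between the z axis of phone2 and the z axis of cradle1, either way round below 0.12 rad and angle between the x axis of phone2 and the x axis of cradle1, either way round below 0.16 rad and angle between phone2's own z axis and vertical below 0.8 rad) or (x of phone2 in the frame of cradle2 between 0.058 and 0.077 m and y of phone2 in the frame of cradle2 between -0.011 and 0.011 m and z of phone2 in the frame of cradle2 between -0.005 and 0.006 m and angle between the z axis of phone2 and the z axis of cradle2, either way round below 0.12 rad and angle between the x axis of phone2 and the x axis of cradle2, either way round below 0.16 rad and angle between phone2's own z axis and vertical below 0.8 rad) or (x of phone2 in the frame of cradle3 between 0.058 and 0.077 m and y of phone2 in the frame of cradle3 between -0.011 and 0.011 m and z of phone2 in the frame of cradle3 between -0.005 and 0.006 m and angle between the z axis of phone2 and the z axis of cradle3, either way round below 0.12 rad and angle between the x axis of phone2 and the x axis of cradle3, either way round below 0.16 rad and angle between phone2's own z axis and vertical below 0.8 rad)) and ((x of phone3 in the frame of cradle0 between 0.058 and 0.077 m and y of phone3 in the frame of cradle0 between -0.011 and 0.011 m and z of phone3 in the frame of cradle0 between -0.005 and 0.006 m and angle between the z axis of phone3 and the z axis of cradle0, either way round below 0.12 rad and angle between the x axis of phone3 and the x axis of cradle0, either way round below 0.16 rad and angle between phone3's own z axis and vertical below 0.8 rad) or (x of phone3 in the frame of cradle1 between 0.058 and 0.077 m and y of phone3 in the frame of cradle1 between -0.011 and 0.011 m and z of phone3 in the frame of cradle1 between -0.005 and 0.006 m and angle between the z axis of phone3 and the z axis of cradle1, either way round below 0.12 rad and angle between the x axis of phone3 and the x axis of cradle1, either way round below 0.16 rad and angle between phone3's own z axis and vertical below 0.8 rad) or (x of phone3 in the frame of cradle2 between 0.058 and 0.077 m and y of phone3 in the frame of cradle2 between -0.011 and 0.011 m and z of phone3 in the frame of cradle2 between -0.005 and 0.006 m and angle between the z axis of phone3 and the z axis of cradle2, either way round below 0.12 rad and angle between the x axis of phone3 and the x axis of cradle2, either way round below 0.16 rad and angle between phone3's own z axis and vertical below 0.8 rad) or (x of phone3 in the frame of cradle3 between 0.058 and 0.077 m and y of phone3 in the frame of cradle3 between -0.011 and 0.011 m and z of phone3 in the frame of cradle3 between -0.005 and 0.006 m and angle between the z axis of phone3 and the z axis of cradle3, either way round below 0.12 rad and angle between the x axis of phone3 and the x axis of cradle3, either way round below 0.16 rad and angle between phone3's own z axis and vertical below 0.8 rad)) and linear speed of each of phone0, phone1, phone2, phone3 below 0.02 m/s and contact force between each of phone0, phone1, phone2, phone3, jar0, jar1, jar2 and the fingers below 0.1 N and ((horizontal distance between jar0 and cell0 below 0.011 m and z of jar0 in the frame of cell0 below 0.006 m) or (horizontal distance between jar0 and cell1 below 0.011 m and z of jar0 in the frame of cell1 below 0.006 m) or (horizontal distance between jar0 and cell2 below 0.011 m and z of jar0 in the frame of cell2 below 0.006 m)) and angle between each of jar0, jar1, jar2's own z axis and vertical below 0.12 rad and ((horizontal distance between jar1 and cell0 below 0.011 m and z of jar1 in the frame of cell0 below 0.006 m) or (horizontal distance between jar1 and cell1 below 0.011 m and z of jar1 in the frame of cell1 below 0.006 m) or (horizontal distance between jar1 and cell2 below 0.011 m and z of jar1 in the frame of cell2 below 0.006 m)) and ((horizontal distance between jar2 and cell0 below 0.011 m and z of jar2 in the frame of cell0 below 0.006 m) or (horizontal distance between jar2 and cell1 below 0.011 m and z of jar2 in the frame of cell1 below 0.006 m) or (horizontal distance between jar2 and cell2 below 0.011 m and z of jar2 in the frame of cell2 below 0.006 m))), for 0.3 s.
2. the needle then stands at the index mark, the knob at rest (horizontal distance between needle_tip and mark below 0.005 m and velocity of joint knob between -0.05 and 0.05 rad/s), for 0.3 s.
At the end, for the whole second after the job is handed in: Each phone rests on its own plate, screen up, within 11 mm of its centreline and 12 mm of the ledge, flat within 7 and in line within 9 degrees; each jar upright on the floor of its own cell; needle tip within 5 mm of the mark (1.5 mm when exact), knob still (all of step 1 and all of step 2); the robot touches nothing.
It fails at once if the opened phone is shifted by more than 30 mm (distance of opened_phone from where it was at the start of the episode above 0.03 m).
It fails at once if the tape roll is shifted by more than 30 mm (distance of tape_roll from where it was at the start of the episode above 0.03 m).
It fails at once if the solder reel is shifted by more than 30 mm (distance of solder_reel from where it was at the start of the episode above 0.03 m).
It fails at once if the screw bowl is shifted by more than 30 mm (distance of screw_bowl from where it was at the start of the episode above 0.03 m).
Of jar0, jar1, jar2 only 2 to 3 are there at a start; the rules pass over those that are not, and their reading is None.
Of phone0, phone1, phone2, phone3 only 3 to 4 are there at a start; the rules pass over those that are not, and their reading is None.
At some moment in a run one of jar0, jar1, jar2 may be knocked a few centimetres aside while the robot is not near it.
Once in a run the grip may slacken for a moment while it holds something.
It also fails if it takes over 210 s, if anything falls off the work surface, if the arm or the gripper's body presses on something with over 40 N, if the wrist force passes 120 N, or if a joint passes its speed limit or range.

ROBOT

A 6-joint arm with a two-finger parallel gripper is mounted at the origin on the work surface. World frame = base frame: x ahead of the robot, y to its left, z up, the work surface at z = 0. Lengths are in mm, angles in degrees, forces in N, time in s.
With the tool pointing down it reaches from about 350 to 850 mm from the base axis. Payload 8.1 kg.
Tool frame: the origin (TCP) lies midway between the tips of the shut fingers; the grasp point (between the pads) lies 19 mm behind it; z points along the fingers, y is the direction in which the jaws open and shut (so a half turn about z gives the same grasp; the last joint's range is limited). The gripper opens to 85 mm and grips with 20 to 120 N. Pads are 22 mm wide; open, the fingers measure 114 mm over their backs; the gripper's body (76 mm by 85 mm) begins 54 mm behind the grasp point. The pads swing forward as they close: fully open they stand 13 mm farther back than shut.
Start: joints at [70.107, 7.471, 85.268, -0, 87.261, -4.893], TCP at [155.27, 579.566, 231.292] pointing down, gripper open.
Joint ranges: [-169.43, 169.43], [-51.17, 129.36], [1.28, 143.12], [-76.62, 256.62], [0, 156.53], [-152.29, 152.29]. Speed limits (degrees/s): [136.94, 136.94, 159.86, 180, 180, 180].

INTERFACE

Orientations are given as [roll, pitch, yaw] about the fixed x, y, z axes, in that order (R = Rz(yaw) Ry(pitch) Rx(roll)).
In Python, from bench import r gives the robot as it stands.
- The arm moves only by the shell command python3 -m jog 'ROWS' [FORCE]. ROWS is JSON, a list of rows, each a list of 5 numbers: the shift along the tool's x, y, z in m, then the turn about the tool's z in rad, then the opening, from 0 (shut) to 1 (fully open). A call has 1 to 20 rows; each row is the pose to reach, as a shift and turn from the pose measured when the call began, along the tool's axes at that moment; what a row does not reach only later rows make up. A row lasts 1/10 s, in which the tool goes at most 50 mm and 8.59 degrees, less where a joint would pass 70% of its speed; a pose out of reach is approached as far as the arm can. A call with a gripper value outside its range is refused whole. The fingers move at their own pace and stop on an object; FORCE is the grip in N (left out, the last holds). Time passes only in rows, so rows that repeat a pose let the fingers close. It gives the time, the measured TCP pose, the force and the opening at its end, in the units of the state.
- r.sense(): the state, without advancing time (a new reading comes with each control period).
- r.snapshot(name): name is "side" or "top" or "wrist"; returns a dict with "pixels" (480x640x3 uint8, red, green, blue), "K" (3x3 intrinsics, pixels), "R" (3x3) and "t" (3): a world point X has camera coordinates R X + t. Camera axes: x right, y down, z forward; pixel columns grow to the right and rows downward; lengths in mm; the calibration is good to about 2 mm. A picture is of the moment at which its call begins. There is no depth.
- r.hand_in(): hands the job in, once; it reports no verdict.
The state is a dict: "time": time; "joint_pos": joint angles; "qd": joint speeds; "joint_efforts": joint torques, N m; "tool_pos": TCP position; "tcp_rot": TCP orientation; "ft_force": force on the tool from outside, world axes, zero at the start; "wrist_torque": the same for the moment, N m; "finger_gap": finger opening in mm.
Only numpy, scipy, OpenCV 4.12 (cv2) and the standard library are available. Lean on these libraries where they do the work, as an engineer would, in place of code of your own. Each camera call takes 0.05 s, during which the arm holds its last target.

## Working session

There is one attempt and no reset: what is moved stays moved. The work goes in short steps, Python scripts to look and compute and a shell command to move; the robot and the scene stay as the last step left them, time stands still between calls to the robot, and variables do not carry over. Pictures are saved under pics/ and viewed, and the job is handed in when it is done.

```bash
ls; mkdir -p pics
cat > h.py <<'E'
from bench import r
import numpy as np, cv2
from scipy.spatial.transform import Rotation as Ro
def snap(n,f):
    s=r.snapshot(n); cv2.imwrite('pics/'+f+'.png',cv2.cvtColor(s['pixels'],cv2.COLOR_RGB2BGR)); np.savez('pics/'+f+'.npz',**{k:s[k] for k in('pixels','K','R','t')}); return s
def load(f): return dict(np.load('pics/'+f+'.npz'))
def ray(s,u,v):
    R,t=np.array(s['R']),np.array(s['t']); d=R.T@np.linalg.inv(s['K'])@np.array([u,v,1.]); return -R.T@t,d
def at(s,u,v,z):
    c,d=ray(s,u,v); return c+d*(z-c[2])/d[2]
def proj(s,X):
    p=np.array(s['R'])@np.array(X,float)+np.array(s['t']); q=np.array(s['K'])@p; return q[:2]/q[2]
def tri(obs):
    A=np.zeros((3,3));b=np.zeros(3)
    for s,u,v in obs:
        c,d=ray(s,u,v); d=d/np.linalg.norm(d); P=np.eye(3)-np.outer(d,d); A+=P;b+=P@c
    X=np.linalg.solve(A,b); return X,[float(np.linalg.norm(proj(s,X)-[u,v])) for s,u,v in obs]
E
python3 - <<'E'
from h import *
print(r.sense())
for n in('top','side','wrist'):
    s=snap(n,n+'0'); print(n,s['K'],s['R'],s['t'])
E
```

```text
pics
{'time': 0.0, 'joint_pos': array([ 7.01074180e+01,  7.51475712e+00,  8.53313542e+01,  3.32065327e-04,
        8.72607819e+01, -4.89226015e+00]), 'qd': array([-0.00373455, -0.06475347,  0.0411424 ,  0.00724924, -0.02212001,
       -0.04860321]), 'joint_efforts': array([ 3.00566289e-04, -5.69411659e+01, -5.00550449e+01, -1.42643812e-04,
        1.46374493e-02, -1.74936469e-05]), 'tool_pos': array([155.07184814, 579.03494473, 230.2282006 ]), 'tcp_rot': array([-1.79893524e+02, -9.44654468e-03,  1.64999653e+02]), 'ft_force': array([-0.20634615, -0.70634042, -0.09435012]), 'wrist_torque': array([ 0.00196578, -0.01603317, -0.03006215]), 'finger_gap': 85.05309278675307}
top [[474.68213468   0.         314.54712338]
 [  0.         474.68213468 236.40307408]
 [  0.           0.           1.        ]] [[-0.02934301 -0.99948911  0.01266922]
 [-0.98854927  0.02714029 -0.1484377 ]
 [ 0.14801802 -0.01687976 -0.9888406 ]] [  54.52265126  502.71286673 1183.75171705]
side [[476.38662794   0.         313.67711769]
 [  0.         476.38662794 232.62038728]
 [  0.           0.           1.        ]] [[ 0.85472941 -0.51884313 -0.01547394]
 [-0.31568141 -0.49591955 -0.80895553]
 [ 0.41204719  0.69632292 -0.58766615]] [-387.76160703  272.37146112 1283.78095809]
wrist [[362.68794457   0.         324.20909563]
 [  0.         362.68794457 244.25602445]
 [  0.           0.           1.        ]] [[ 0.25803061  0.96613438 -0.00213733]
 [ 0.91232693 -0.24293079  0.32961219]
 [ 0.31793045 -0.08699998 -0.94411399]] [-598.25489048  -42.93101852  381.64903512]
```

View pics/top0.png

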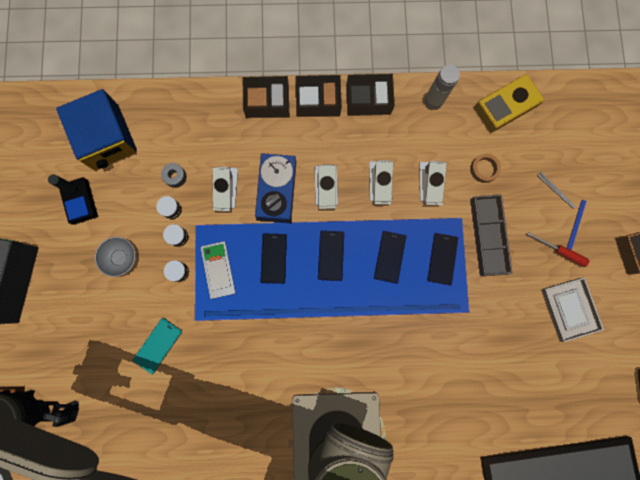

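View pics/side0.png

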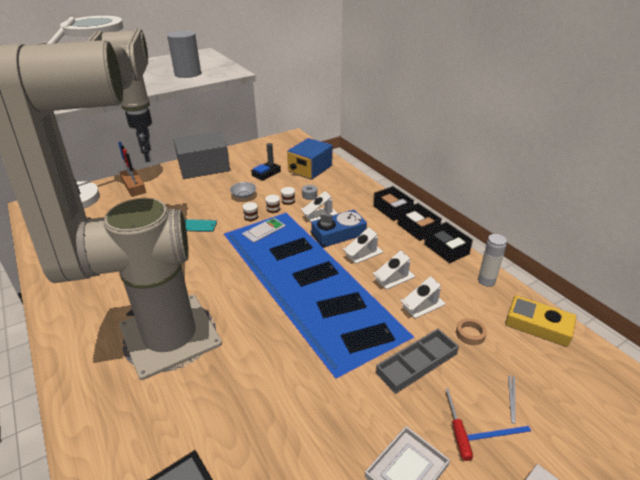

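View pics/wrist0.png

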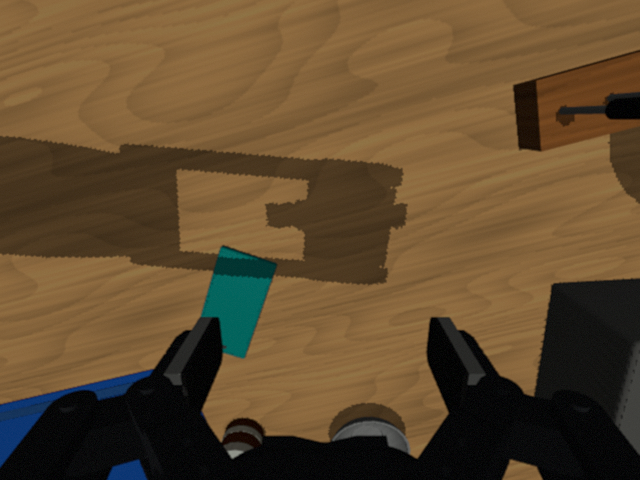

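Run:
```python
import cv2
a=cv2.imread('pics/top0.png')
cv2.imwrite('pics/topA.png',cv2.resize(a[150:330,150:350],None,fx=4,fy=3.3333,interpolation=cv2.INTER_CUBIC)[:600])
b=cv2.resize(a[150:300,150:350],None,fx=4,fy=4,interpolation=cv2.INTER_CUBIC);cv2.imwrite('pics/topA.png',b)
b=cv2.resize(a[150:300,310:510],None,fx=4,fy=4,interpolation=cv2.INTER_CUBIC);cv2.imwrite('pics/topB.png',b)
a=cv2.imread('pics/side0.png')
b=cv2.resize(a[175:325,230:430],None,fx=4,fy=4,interpolation=cv2.INTER_CUBIC);cv2.imwrite('pics/sideA.png',b)
b=cv2.resize(a[225:375,290:490],None,fx=4,fy=4,interpolation=cv2.INTER_CUBIC);cv2.imwrite('pics/sideB.png',b)
```

```text
(no output)
```

View pics/topA.png

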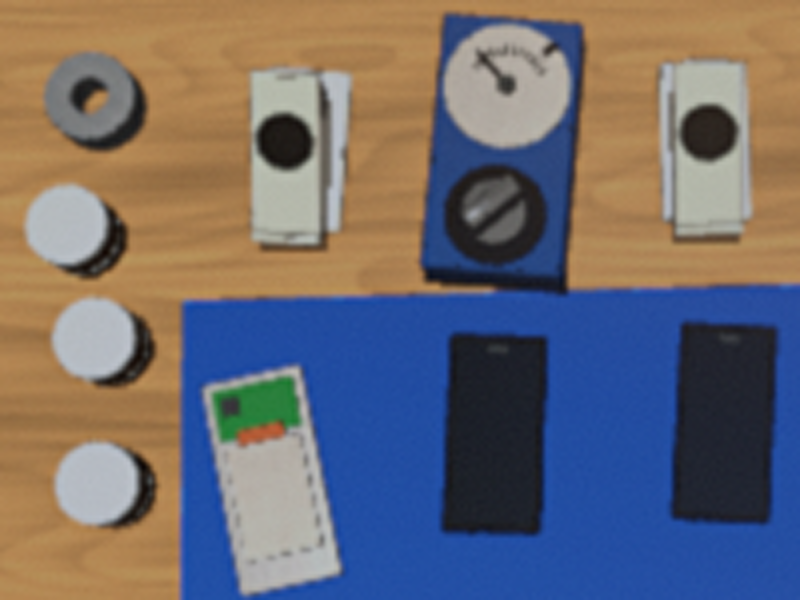

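View pics/topB.png

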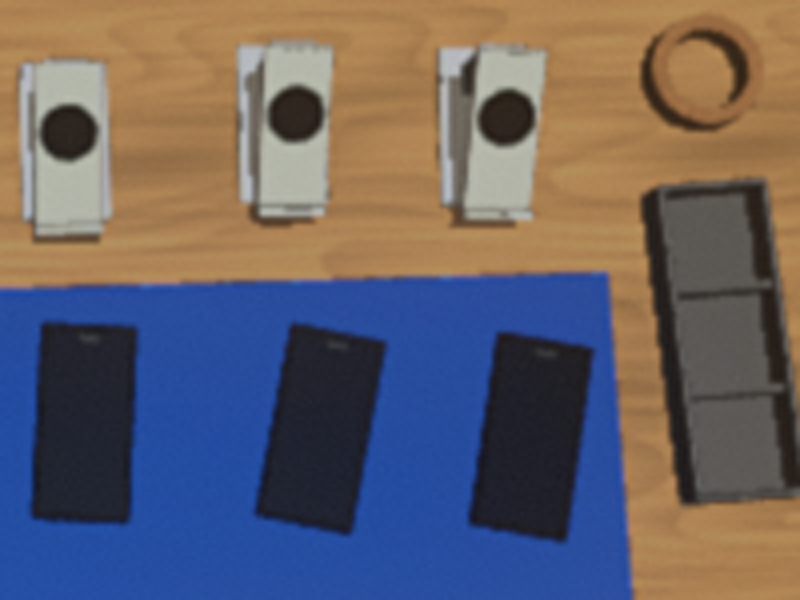

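View pics/sideA.png

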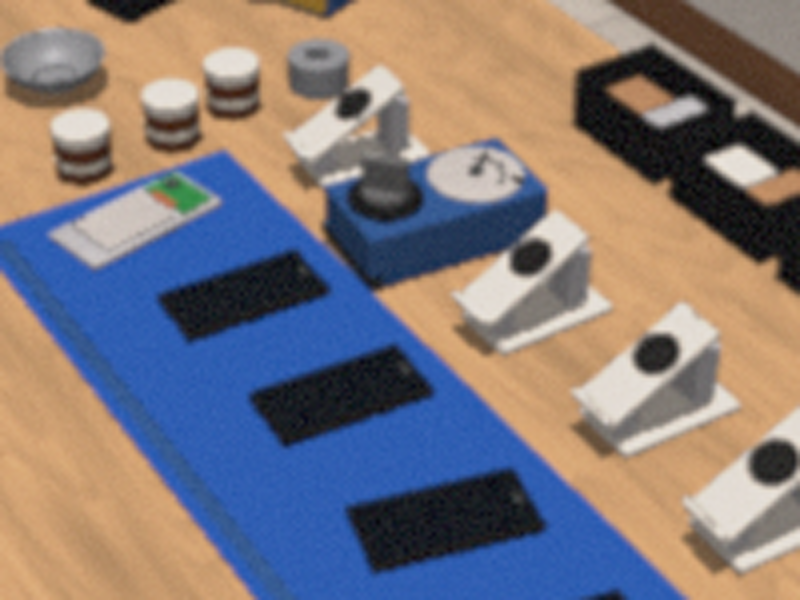

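View pics/sideB.png

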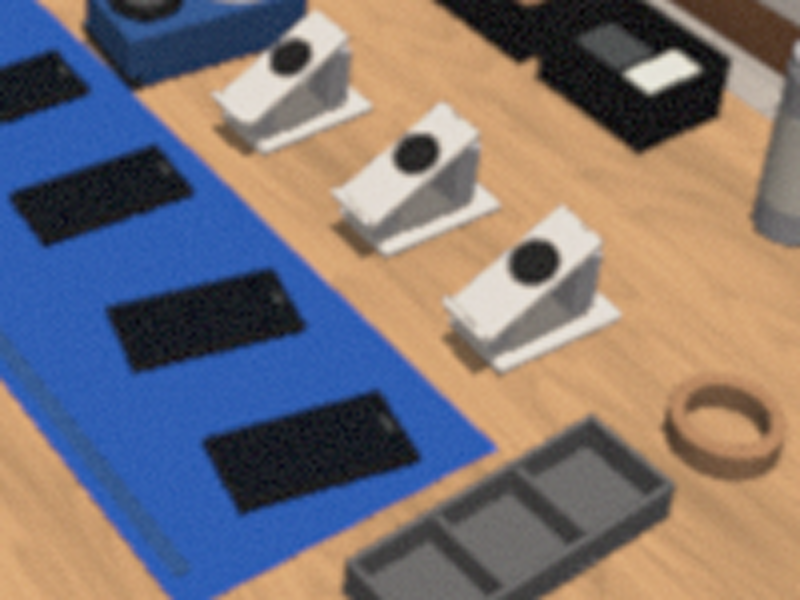

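Run:
```python
from h import *
T=load('top0');S=load('side0')
A=lambda c:(150+c[0]/4-.375,150+c[1]/4-.375)
B=lambda c:(310+c[0]/4-.375,150+c[1]/4-.375)
SA=lambda c:(230+c[0]/4-.375,175+c[1]/4-.375)
SB=lambda c:(290+c[0]/4-.375,225+c[1]/4-.375)
np.set_printoptions(precision=1,suppress=True)
for n,f,cs in [('A',A,[(451,335),(546,338),(541,533),(443,530)]),('B',A,[(682,323),(776,327),(769,522),(672,518)]),('C',B,[(290,323),(386,343),(352,533),(256,515)]),('D',B,[(498,332),(593,349),(566,543),(470,523)]),('open',A,[(202,386),(298,366),(342,574),(243,595)])]:
    P=np.array([at(T,*f(c),12)for c in cs]); d=P[0]+P[1]-P[2]-P[3]; print(n,P.mean(0),'yaw',np.degrees(np.arctan2(d[1],d[0])),np.linalg.norm(d)/2, np.linalg.norm(P[0]-P[1]),)
for c in [(68,227),(96,340),(98,483)]: print('jar',at(T,*A(c),50))
# jar lids tri
for a,b in [((68,227),(231,66)),((96,340),(169,97)),((98,483),(80,130))]: print(tri([(T,*A(a)),(S,*SA(b))]))
# phone tri check corners far-right/left
for a,b,f in [((451,335),(297,252),A),((546,338),(328,288),A),((541,533),(192,340),A),((682,323),(398,345),A)]: print('ph',tri([(T,*f(a)),(S,*SA(b))]))
# stands discs
for a,b,f,g in [((284,141),(353,102),A,SA),((68,132),(290,57),B,SB),((296,114),(416,153),B,SB),((506,116),(534,262),B,SB)]: print('disc',tri([(T,*f(a)),(S,*g(b))]))
# caddy top outer corners
for c in [(655,190),(765,180),(688,500),(800,488)]: print('cad',at(T,*B(c),32))
for c in [(445,14),(582,22),(565,290),(423,280)]: print('sup',at(T,*A(c),55))
for c in [(507,85),(482,53),(550,48),(495,214)]: print('dial',at(T,*A(c),56))
```

```text
A [454.1 148.5  12. ] yaw -2.8451382487327783 127.574451744084 62.33563227942122
B [457.4  -1.3  12. ] yaw -4.4565466959810465 128.130982794234 61.91297813254282
C [ 449.1 -155.6   12. ] yaw -13.0505947166345 127.97354335413151 64.40130187570857
D [ 439.9 -293.4   12. ] yaw -12.04848757494691 128.55519002508964 63.37626716699049
open [428.1 294.   12. ] yaw 11.464155315773727 138.79407102497595 63.51714133359192
jar [590.2 416.6  50. ]
jar [516.5 397.7  50. ]
jar [425.7 395.1  50. ]
(array([592.3, 418.8,  42. ]), [0.13788233005376174, 0.09416684902908182])
(array([517.5, 399.7,  43. ]), [0.04684806748435493, 0.03243534484106628])
(array([426.5, 398. ,  39.6]), [0.020026770735255026, 0.013984085494689142])
ph (array([521.5, 177. ,   3.5]), [0.2213628275475328, 0.17197087736435282])
ph (array([516.1, 114.6,   8.1]), [0.19735721942777587, 0.15755446740153697])
ph (array([390. , 120. ,   3.9]), [0.47417131907809673, 0.3841767043000047])
ph (array([525.1,  24.2,   5.8]), [0.25878835611110856, 0.21541768029961525])
disc (array([640.3, 276.8,  60.9]), [0.015558595571586281, 0.01111792843993431])
disc (array([639.1,   5.7,  59.3]), [0.18140019382391048, 0.14614999423785588])
disc (array([ 647.3, -141.6,   59.8]), [0.11132091702074684, 0.09596141057679028])
disc (array([ 642.3, -277.1,   59.1]), [0.2685783652044072, 0.2479036934638302])
cad [ 597.7 -380.    32. ]
cad [ 602.5 -453.2   32. ]
cad [ 394.  -385.2   32. ]
cad [ 399.7 -458.    32. ]
sup [724.  173.5  55. ]
sup [716.3  84.7  55. ]
sup [539.8  99.7  55. ]
sup [548.7 189.7  55. ]
dial [675.  134.1  56. ]
dial [696.8 149.9  56. ]
dial [699.1 105.8  56. ]
dial [590.1 143.2  56. ]
```

```bash
cat >> h.py <<'E'
np.set_printoptions(precision=1,suppress=True)
def go(x,y,z,yaw=None):
    s=r.sense(); p=np.array(s['tool_pos']); e=s['tcp_rot']; R=Ro.from_euler('xyz',e,degrees=True).as_matrix()
    d=R.T@(np.array([x,y,z])-p)/1000
    cy=e[2]; t=0 if yaw is None else -np.radians((yaw-cy+180)%360-180)
    print('tool delta m',np.round(d,4),'turn',round(float(t),4),'dist mm',round(float(np.linalg.norm(d)*1000)), 'from',p,'yaw',round(float(cy),2))
E
python3 - <<'E'
from h import *
W=load('wrist0'); R=W['R'];c=-R.T@W['t']; s=r.sense(); Rt=Ro.from_euler('xyz',s['tcp_rot'],degrees=True).as_matrix()
print('cam in tool',Rt.T@(c-s['tool_pos'])); print(Rt.T@R.T)
go(426,396,200,180)
E
```

```text
cam in tool [  85.7   -0.8 -142.7]
[[ 0.  -0.9 -0.3]
 [ 1.   0.  -0. ]
 [ 0.  -0.3  0.9]]
tool delta m [-0.3 -0.1  0. ] turn -0.2618 dist mm 328 from [155.1 579.2 230.5] yaw 165.0
```

```bash
sed -i "s/np.round(d,4),'turn'/[round(float(v),4) for v in d],'turn'/" h.py; python3 -c "
from h import *
go(426,396,200,180)"
```

```text
tool delta m [-0.3091, -0.1068, 0.0306] turn -0.2618 dist mm 328 from [155.1 579.2 230.5] yaw 165.0
```

```bash
python3 -m jog '[[-0.309,-0.107,0.031,-0.262,1],[-0.309,-0.107,0.031,-0.262,1],[-0.309,-0.107,0.031,-0.262,1],[-0.309,-0.107,0.031,-0.262,1],[-0.309,-0.107,0.031,-0.262,1],[-0.309,-0.107,0.031,-0.262,1],[-0.309,-0.107,0.031,-0.262,1],[-0.309,-0.107,0.031,-0.262,1],[-0.309,-0.107,0.031,-0.262,1],[-0.309,-0.107,0.031,-0.262,1],[-0.309,-0.107,0.031,-0.262,1]]' 40
python3 - <<'E'
from h import *
snap('wrist','w1'); go(426,396,200,180)
E
```

```text
time: 1.25
tool_pos: [424.9, 396.7, 199.7]
tcp_rot: [-179.9, -0.0, -179.9]
ft_force: [-0.6, -0.3, 0.4]
finger_gap: 85.5
tool delta m [-0.0011, -0.0007, -0.0002] turn 0.002 dist mm 1 from [424.9 396.7 199.8] yaw -179.89
```

View pics/w1.png

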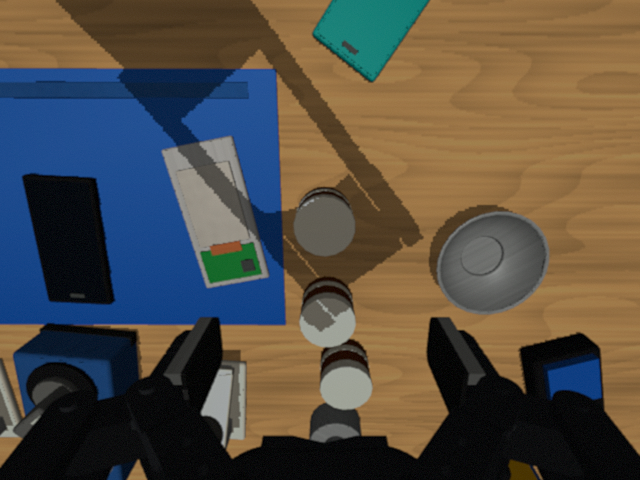

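Run:
```python
from h import *
W=load('w1');T=load('top0')
A=lambda c:(150+c[0]/4-.375,150+c[1]/4-.375)
for a,b in [((98,483),(324,222)),((96,340),(328,320)),((68,227),(346,380))]: print(at(W,*b,50), *tri([(T,*A(a)),(W,*b)]))
for c in [(24,176),(97,178),(113,303),(46,301)]: print(at(W,*c,12))
```

```text
[421.3 395.7  50. ] [425.1 396.6  41.3] [0.6228219231699049, 1.8139654436703587]
[515.  399.6  50. ] [517.5 399.3  45.3] [0.1666575885831331, 0.44305564877545894]
[582.2 417.7  50. ] [592.5 419.3  38.2] [0.3190680973689497, 0.7886416473602795]
[389.6 123.4  12. ]
[391.3 189.3  12. ]
[518.7 179.7  12. ]
[516.7 111.6  12. ]
```

Run:
```python
import cv2
a=cv2.imread('pics/w1.png')
cv2.imwrite('pics/w1z.png',cv2.resize(a[180:420,220:420],None,fx=2.5,fy=2.5,interpolation=cv2.INTER_CUBIC))
```

```text
(no output)
```

View pics/w1z.png

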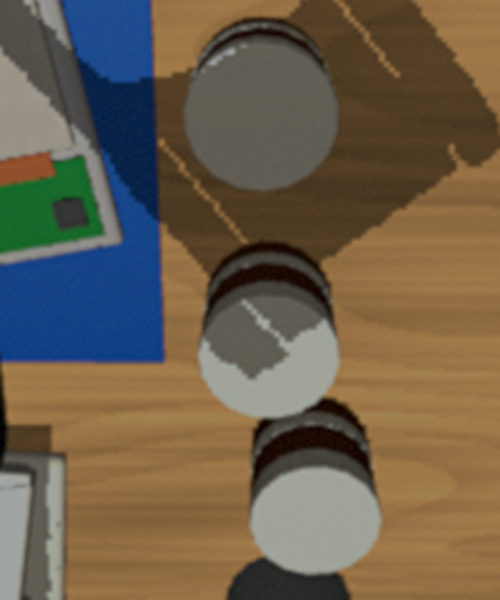

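Run:
```python
from h import *
W=load('w1');T=load('top0')
A=lambda c:(150+c[0]/4-.375,150+c[1]/4-.375)
for a,b in [((98,483),(324.4,226.6)),((96,340),(327.6,321)),((68,227),(346,388))]: print(at(W,*b,50), *tri([(T,*A(a)),(W,*b)]))
go(425,396,80,180)
```

```text
[425.4 396.   50. ] [426.  396.   47.2] [0.061263492081927814, 0.18034391586930387]
[516.  399.3  50. ] [517.2 398.9  47.4] [0.21444800914284054, 0.5726111361950996]
[591.9 417.9  50. ] [590.2 417.1  51.3] [0.35873799904529324, 0.9101603436308149]
tool delta m [-0.0001, -0.0006, 0.1198] turn 0.002 dist mm 120 from [424.9 396.7 199.8] yaw -179.89
```

```bash
python3 -m jog '[[0,-0.001,0.1,0.002,1],[0,-0.001,0.15,0.002,1],[0,-0.001,0.172,0.002,1],[0,-0.001,0.172,0.002,1],[0,-0.001,0.172,0.002,1],[0,-0.001,0.172,0.002,0.4],[0,-0.001,0.172,0.002,0.4],[0,-0.001,0.172,0.002,0.4],[0,-0.001,0.172,0.002,0.4],[0,-0.001,0.172,0.002,0.4],[0,-0.001,0.172,0.002,0.4],[0,-0.001,0.172,0.002,0.4]]' 50
python3 - <<'E'
from h import *
snap('wrist','w2')
go(425,396,95,180)
E
```

```text
time: 2.5
tool_pos: [426.8, 397.2, 31.1]
tcp_rot: [179.9, 0.2, -180.0]
ft_force: [-1.7, -0.2, 6.5]
finger_gap: 50.2
tool delta m [0.0015, -0.0011, -0.0639] turn 0.0001 dist mm 64 from [426.8 397.2  31.1] yaw -179.99
```

View pics/w2.png

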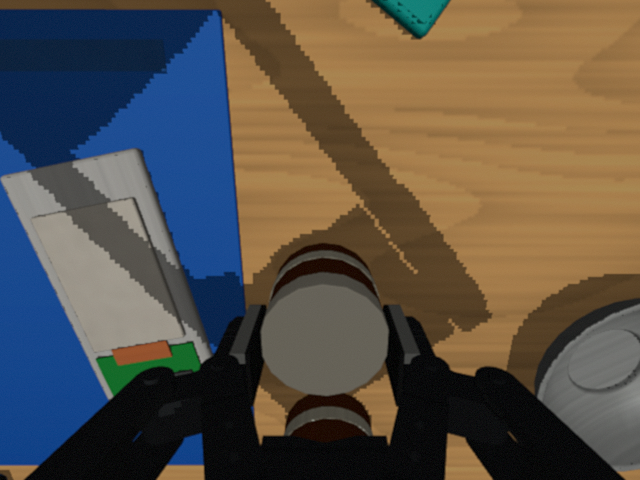

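```bash
python3 -m jog '[[0,0,-0.05,0,0.4],[0,-0.01,-0.08,0,0.4],[-0.003,-0.06,-0.085,0,0.4],[-0.003,-0.11,-0.085,0,0.4],[-0.003,-0.16,-0.085,0,0.4],[-0.003,-0.21,-0.085,0,0.4],[-0.003,-0.26,-0.085,0,0.4],[-0.003,-0.31,-0.085,0,0.4],[-0.003,-0.36,-0.085,0,0.4],[-0.003,-0.41,-0.085,0,0.4],[-0.003,-0.46,-0.085,0,0.4],[-0.003,-0.51,-0.085,0,0.4],[-0.003,-0.56,-0.085,0,0.4],[-0.003,-0.61,-0.085,0,0.4],[-0.003,-0.66,-0.085,0,0.4],[-0.003,-0.7,-0.085,0,0.4],[-0.003,-0.74,-0.085,0,0.4],[-0.003,-0.75,-0.085,0,0.4],[-0.003,-0.75,-0.085,0,0.4]]' 50
python3 - <<'E'
from h import *
snap('wrist','w3')
go(430,-420,95,180)
E
```

```text
time: 4.45
tool_pos: [429.6, -354.7, 115.4]
tcp_rot: [179.9, 0.3, 179.9]
ft_force: [-0.5, 0.0, -1.8]
finger_gap: 50.0
tool delta m [-0.0003, -0.0669, 0.0199] turn -0.0011 dist mm 70 from [ 429.7 -353.1  115. ] yaw 179.94
```

View pics/w3.png

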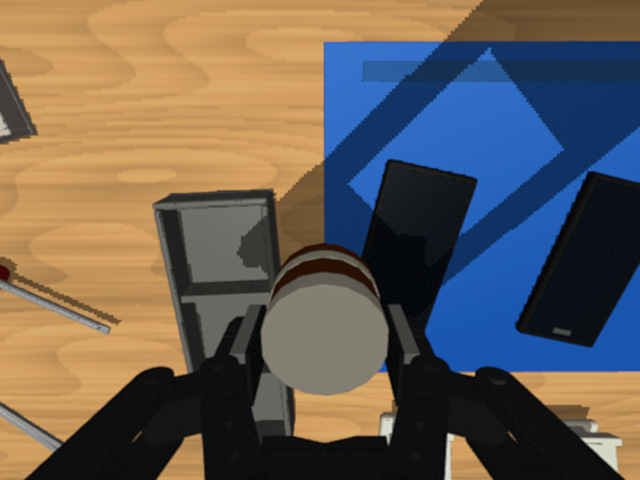

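Run:
```python
from h import *
W=load('w3')
for c in [(154,206),(273,190),(184,295),(277,283)]: print(at(W,*c,32))
```

```text
[ 397.1 -463.6   32. ]
[ 387.  -387.3   32. ]
[ 460.4 -452.7   32. ]
[ 451.3 -387.7   32. ]
```

Run:
```python
import cv2
a=cv2.imread('pics/top0.png')
x=cv2.resize(a[185:285,460:520],None,fx=6,fy=6,interpolation=cv2.INTER_CUBIC)
a=cv2.imread('pics/w3.png')
y=cv2.resize(a[180:380,140:290],None,fx=3,fy=3,interpolation=cv2.INTER_CUBIC)
import numpy as np
cv2.imwrite('pics/cz.png',np.hstack([x,y[:600][:, :440]]))
```

```text
(no output)
```

View pics/cz.png

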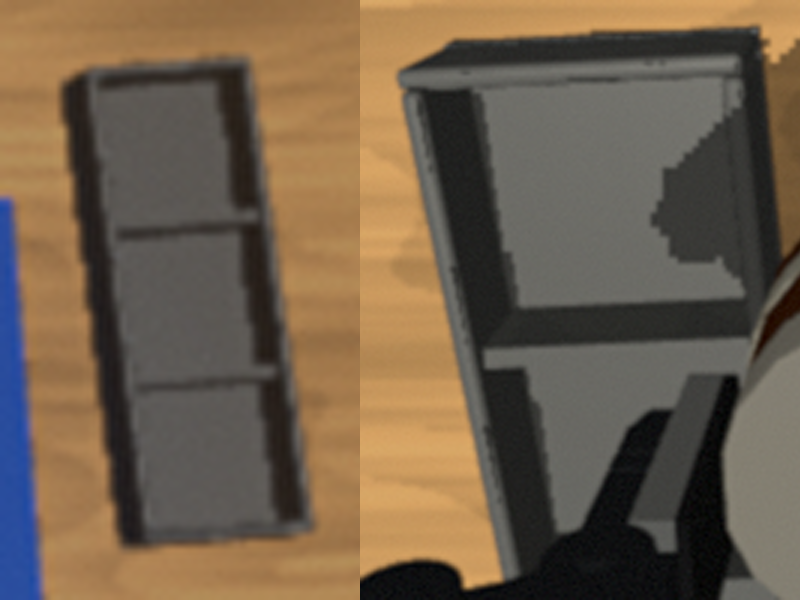

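Run:
```python
from h import *
W=load('w3');T=load('top0')
for c in [(153.3,206.7),(267.3,200.7),(181,298.3),(270,294.3)]: print(at(W,*c,32))
for c in [(87,72),(250,60),(312,524),(140,540)]: print('T',at(T,460+c[0]/6-.4,185+c[1]/6-.4,32))
```

```text
[ 397.6 -464.1   32. ]
[ 393.8 -391.2   32. ]
[ 463.  -455.1   32. ]
[ 459.9 -392.9   32. ]
T [ 599.  -382.1   32. ]
T [ 602.5 -454.3   32. ]
T [ 398.7 -463.    32. ]
T [ 394.  -388.5   32. ]
```

```bash
python3 -c "
from h import *
go(432,-425.5,36,182.7)"
```

```text
tool delta m [-0.0021, -0.0725, 0.0789] turn -0.0482 dist mm 107 from [ 429.7 -353.1  115. ] yaw 179.94
```

```bash
python3 -m jog '[[-0.002,-0.05,0,-0.048,0.4],[-0.002,-0.0725,0,-0.048,0.4],[-0.002,-0.0725,0,-0.048,0.4],[-0.002,-0.0725,0,-0.048,0.4],[-0.002,-0.0725,0.04,-0.048,0.4],[-0.002,-0.0725,0.06,-0.048,0.4],[-0.002,-0.0725,0.076,-0.048,0.4],[-0.002,-0.0725,0.0775,-0.048,0.4],[-0.002,-0.0725,0.0775,-0.048,0.4],[-0.002,-0.0725,0.0775,-0.048,0.4]]'
python3 -c "
from h import *
snap('wrist','w4');go(432,-425.5,36,182.7)"
```

```text
time: 5.5
tool_pos: [432.7, -425.9, 38.9]
tcp_rot: [180.0, 0.3, -177.3]
ft_force: [0.4, 0.1, -2.2]
finger_gap: 50.5
tool delta m [0.0007, 0.0006, 0.0029] turn -0.0 dist mm 3 from [ 432.7 -426.1   38.9] yaw -177.3
```

View pics/w4.png

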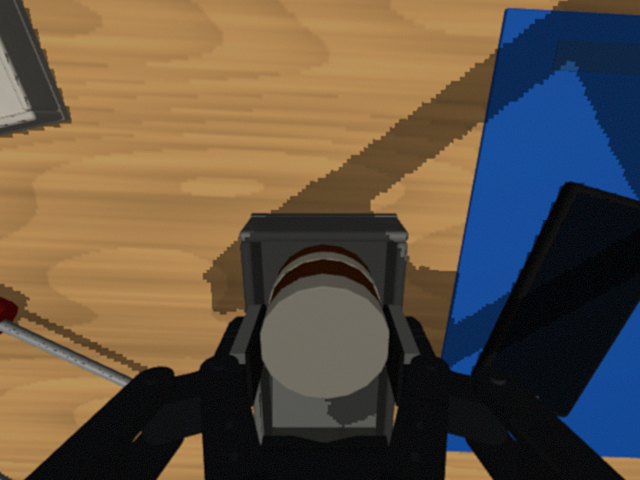

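```bash
python3 -m jog '[[0,0,0.002,0,0.4],[0,0,0.002,0,0.9],[0,0,0.002,0,0.9],[0,0,0.002,0,0.9],[0,0,0.002,0,0.9],[0,0,-0.03,0,1],[0,0,-0.08,0,1],[0,0,-0.09,0,1],[0,0,-0.09,0,1]]'
python3 -c "
from h import *
snap('wrist','w5');go(516.5,399,125,180)"
```

```text
time: 6.45
tool_pos: [433.8, -428.0, 132.6]
tcp_rot: [-179.7, 0.6, -177.3]
ft_force: [-0.2, 0.3, -0.2]
finger_gap: 85.4
tool delta m [-0.1225, 0.8209, 0.0045] turn 0.0471 dist mm 830 from [ 432.7 -426.8  130. ] yaw -177.3
```

View pics/w5.png

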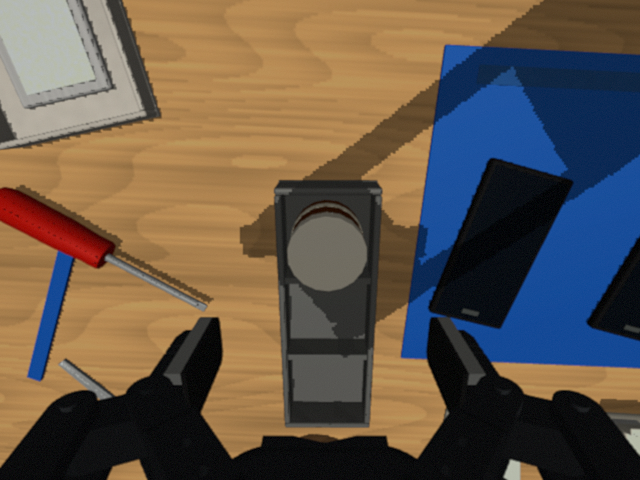

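```bash
python3 -m jog '[[-0.1225,0.821,0.0045,0.047,1],[-0.1225,0.821,0.0045,0.047,1],[-0.1225,0.821,0.0045,0.047,1],[-0.1225,0.821,0.0045,0.047,1],[-0.1225,0.821,0.0045,0.047,1],[-0.1225,0.821,0.0045,0.047,1],[-0.1225,0.821,0.0045,0.047,1],[-0.1225,0.821,0.0045,0.047,1],[-0.1225,0.821,0.0045,0.047,1],[-0.1225,0.821,0.0045,0.047,1],[-0.1225,0.821,0.0045,0.047,1],[-0.1225,0.821,0.0045,0.047,1],[-0.1225,0.821,0.0045,0.047,1],[-0.1225,0.821,0.0045,0.047,1],[-0.1225,0.821,0.0045,0.047,1],[-0.1225,0.821,0.0045,0.047,1],[-0.1225,0.821,0.0045,0.047,1],[-0.1225,0.821,0.0045,0.047,1],[-0.1225,0.821,0.0045,0.047,1],[-0.1225,0.821,0.0045,0.047,1]]'
python3 -c "
from h import *
snap('wrist','w6');snap('top','top6');go(516.5,399,28,180)"
```

```text
time: 8.5
tool_pos: [515.7, 397.7, 123.1]
tcp_rot: [-179.8, 0.3, 180.0]
ft_force: [0.1, -0.2, 0.4]
finger_gap: 85.2
tool delta m [0.0005, 0.0016, 0.0962] turn -0.0012 dist mm 96 from [516.3 397.6 124.2] yaw 179.93
```

View pics/w6.png

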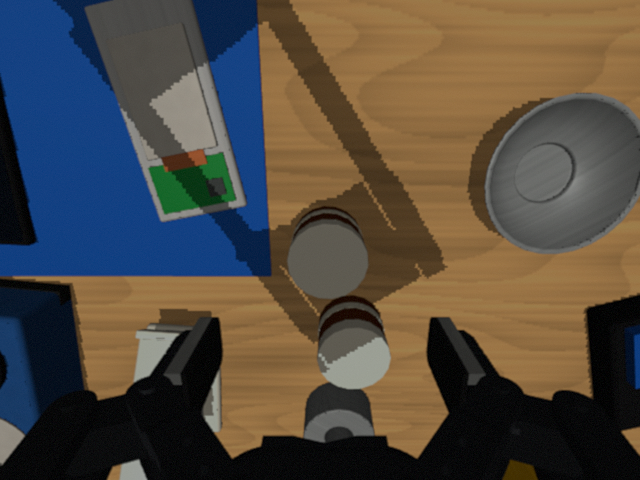

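```bash
python3 -c "
from h import *
W=load('w6');print(at(W,328,260,50),at(W,354,363,50))"
python3 -m jog '[[0,0.001,0.05,0,1],[0,0.001,0.085,0,1],[0,0.001,0.096,0,1],[0,0.001,0.096,0,1],[0,0.001,0.096,0,1],[0,0.001,0.096,0,0.4],[0,0.001,0.096,0,0.4],[0,0.001,0.096,0,0.4],[0,0.001,0.096,0,0.4],[0,0.001,0.096,0,0.4],[0,0.001,0.096,0,0.4],[0,0.001,0.05,0,0.4],[0,0.001,0.014,0,0.4],[0,0.001,0.014,0,0.4]]' 50
python3 -c "
from h import *
snap('wrist','w7');go(499,-380,115,182.7)"
```

```text
[516.3 399.2  50. ] [595.4 418.1  50. ]
time: 10.0
tool_pos: [520.2, 401.3, 118.4]
tcp_rot: [179.7, 0.9, 179.9]
ft_force: [1.4, 1.7, -0.9]
finger_gap: 50.3
tool delta m [0.019, -0.7803, -0.0019] turn -0.0482 dist mm 781 from [518.9 400.3 115.1] yaw 179.94
```

View pics/w7.png

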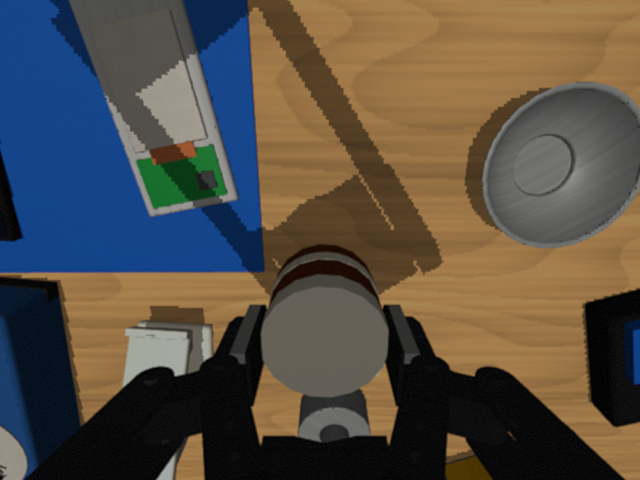

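```bash
python3 -m jog '[[0.019,-0.823,-0.002,-0.048,0.4],[0.019,-0.823,-0.002,-0.048,0.4],[0.019,-0.823,-0.002,-0.048,0.4],[0.019,-0.823,-0.002,-0.048,0.4],[0.019,-0.823,-0.002,-0.048,0.4],[0.019,-0.823,-0.002,-0.048,0.4],[0.019,-0.823,-0.002,-0.048,0.4],[0.019,-0.823,-0.002,-0.048,0.4],[0.019,-0.823,-0.002,-0.048,0.4],[0.019,-0.823,-0.002,-0.048,0.4],[0.019,-0.823,-0.002,-0.048,0.4],[0.019,-0.823,-0.002,-0.048,0.4],[0.019,-0.823,-0.002,-0.048,0.4],[0.019,-0.823,-0.002,-0.048,0.4],[0.019,-0.823,-0.002,-0.048,0.4],[0.019,-0.823,-0.002,-0.048,0.4],[0.019,-0.823,-0.002,-0.048,0.4],[0.019,-0.823,-0.002,-0.048,0.4],[0.019,-0.823,-0.002,-0.048,0.4],[0.019,-0.823,-0.002,-0.048,0.4]]'
python3 -c "
from h import *
snap('wrist','w8');go(500.5,-422.5,38,182.7)"
```

```text
time: 12.05
tool_pos: [498.7, -420.9, 113.8]
tcp_rot: [179.8, 0.7, -177.3]
ft_force: [-0.3, -0.2, -1.6]
finger_gap: 50.2
tool delta m [-0.0005, -0.0019, 0.0763] turn 0.0012 dist mm 76 from [ 499.  -420.9  114.3] yaw -177.23
```

View pics/w8.png

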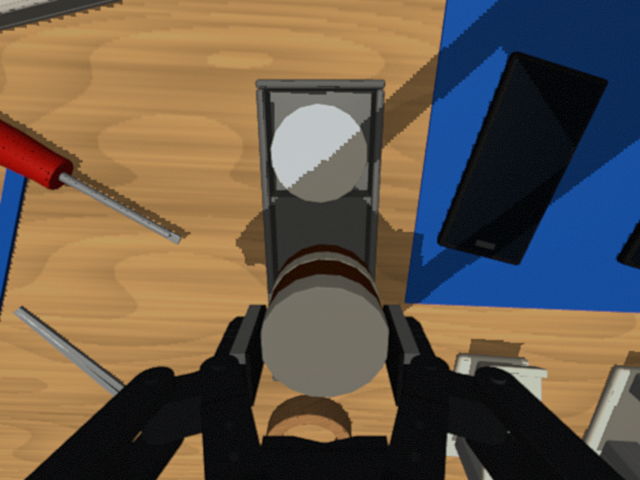

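```bash
python3 -m jog '[[0,-0.002,0.04,0,0.4],[0,-0.002,0.06,0,0.4],[0,-0.002,0.075,0,0.4],[0,-0.002,0.0765,0,0.4],[0,-0.002,0.0765,0,0.4],[0,-0.002,0.078,0,0.4]]'
python3 -c "
from h import *
snap('wrist','w9');go(500.5,-422.5,38,182.7)"
```

```text
time: 12.7
tool_pos: [500.9, -423.2, 37.8]
tcp_rot: [179.9, 0.8, -177.2]
ft_force: [-0.2, -0.9, -1.2]
finger_gap: 50.3
tool delta m [0.0002, 0.0006, -0.0006] turn 0.0015 dist mm 1 from [ 500.7 -423.1   37.4] yaw -177.22
```

View pics/w9.png

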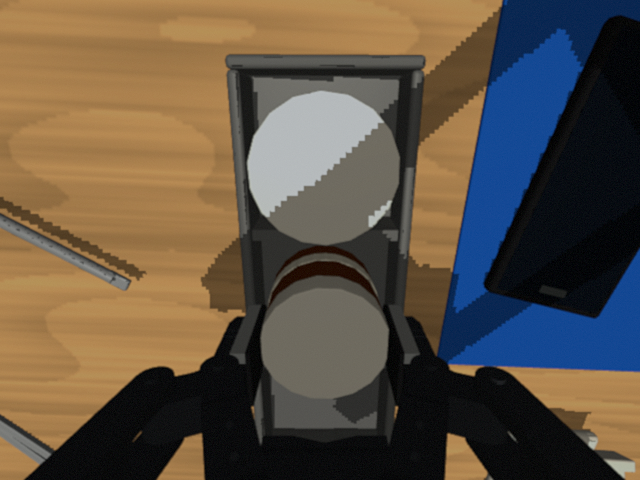

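```bash
python3 -m jog '[[0,0,0.001,0,0.9],[0,0,0.001,0,0.9],[0,0,0.001,0,0.9],[0,0,0.001,0,0.9],[0,0,-0.04,0,1],[0,0,-0.08,0,1],[0,0,-0.12,0,1],[0,0,-0.12,0,1]]'
python3 -c "
from h import *
snap('wrist','w10');go(592,417.5,157,180)"
```

```text
time: 13.55
tool_pos: [502.1, -426.5, 165.9]
tcp_rot: [-179.5, 1.3, -177.2]
ft_force: [0.7, -0.6, 2.3]
finger_gap: 85.6
tool delta m [-0.1316, 0.8375, 0.0039] turn 0.0486 dist mm 848 from [ 501.1 -425.4  162.4] yaw -177.21
```

View pics/w10.png

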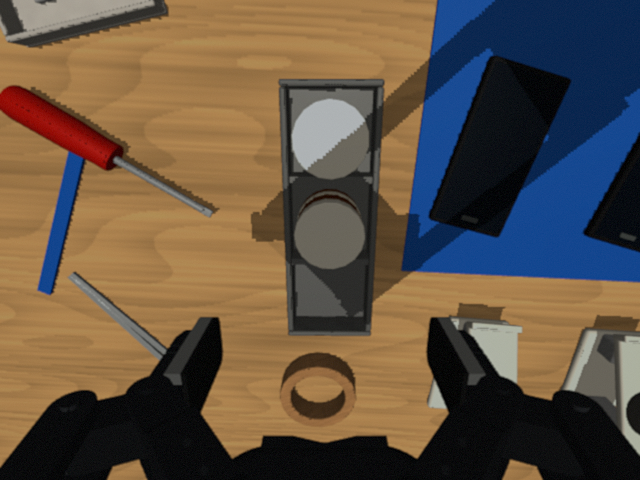

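```bash
python3 -m jog '[[-0.1316,0.8375,0.004,0.0486,1],[-0.1316,0.8375,0.004,0.0486,1],[-0.1316,0.8375,0.004,0.0486,1],[-0.1316,0.8375,0.004,0.0486,1],[-0.1316,0.8375,0.004,0.0486,1],[-0.1316,0.8375,0.004,0.0486,1],[-0.1316,0.8375,0.004,0.0486,1],[-0.1316,0.8375,0.004,0.0486,1],[-0.1316,0.8375,0.004,0.0486,1],[-0.1316,0.8375,0.004,0.0486,1],[-0.1316,0.8375,0.004,0.0486,1],[-0.1316,0.8375,0.004,0.0486,1],[-0.1316,0.8375,0.004,0.0486,1],[-0.1316,0.8375,0.004,0.0486,1],[-0.1316,0.8375,0.004,0.0486,1],[-0.1316,0.8375,0.004,0.0486,1],[-0.1316,0.8375,0.004,0.0486,1],[-0.1316,0.8375,0.004,0.0486,1],[-0.1316,0.8375,0.004,0.0486,1],[-0.1316,0.8375,0.004,0.0486,1]]'
python3 -c "
from h import *
snap('wrist','w11');go(592,417.5,28,180)"
```

```text
time: 15.6
tool_pos: [591.7, 416.3, 155.7]
tcp_rot: [-179.7, 1.0, 180.0]
ft_force: [0.4, -0.2, 0.5]
finger_gap: 85.2
tool delta m [0.0024, 0.0021, 0.1284] turn -0.0011 dist mm 128 from [592.  416.  156.4] yaw 179.93
```

View pics/w11.png

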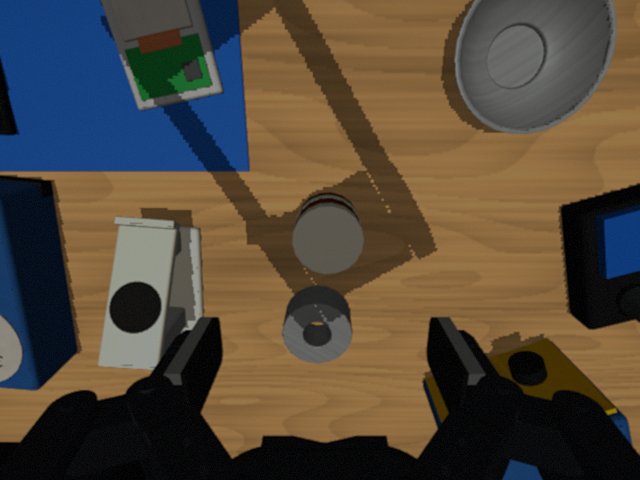

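```bash
python3 -c "
from h import *
W=load('w11');p=at(W,328,240,50);print(p);go(p[0],p[1],28,180)"
```

```text
[591.2 417.9  50. ]
tool delta m [0.0032, 0.0025, 0.1283] turn -0.0011 dist mm 128 from [592.  416.  156.4] yaw 179.93
```

```bash
python3 -m jog '[[0.003,0.0025,0.05,0,1],[0.003,0.0025,0.1,0,1],[0.003,0.0025,0.12,0,1],[0.003,0.0025,0.1285,0,1],[0.003,0.0025,0.1285,0,1],[0.003,0.0025,0.1285,0,1],[0.003,0.0025,0.1285,0,0.4],[0.003,0.0025,0.1285,0,0.4],[0.003,0.0025,0.1285,0,0.4],[0.003,0.0025,0.1285,0,0.4],[0.003,0.0025,0.1285,0,0.4],[0.003,0.0025,0.1285,0,0.4],[0.003,0.0025,0.08,0,0.4],[0.003,0.0025,0.03,0,0.4],[0.003,0.0025,0.01,0,0.4],[0.003,0.0025,0.01,0,0.4],[0.003,0.0025,0.01,0,0.4]]' 50
python3 -c "
from h import *
go(569,-419.5,140,182.7)"
```

```text
time: 17.35
tool_pos: [589.1, 418.5, 146.1]
tcp_rot: [-179.7, 1.1, 179.9]
ft_force: [0.1, 0.1, -2.2]
finger_gap: 50.2
tool delta m [0.0193, -0.838, 0.0096] turn -0.0482 dist mm 838 from [589.1 418.5 146.1] yaw 179.94
```

```bash
python3 -m jog '[[0.0193,-0.838,0,-0.048,0.4],[0.0193,-0.838,0,-0.048,0.4],[0.0193,-0.838,0,-0.048,0.4],[0.0193,-0.838,0,-0.048,0.4],[0.0193,-0.838,0,-0.048,0.4],[0.0193,-0.838,0,-0.048,0.4],[0.0193,-0.838,0,-0.048,0.4],[0.0193,-0.838,0,-0.048,0.4],[0.0193,-0.838,0,-0.048,0.4],[0.0193,-0.838,0,-0.048,0.4],[0.0193,-0.838,0,-0.048,0.4],[0.0193,-0.838,0,-0.048,0.4],[0.0193,-0.838,0,-0.048,0.4],[0.0193,-0.838,0,-0.048,0.4],[0.0193,-0.838,0,-0.048,0.4],[0.0193,-0.838,0,-0.048,0.4],[0.0193,-0.838,0,-0.048,0.4],[0.0193,-0.838,0,-0.048,0.4],[0.0193,-0.838,0,-0.048,0.4],[0.0193,-0.838,0,-0.048,0.4]]'
python3 -c "
from h import *
snap('wrist','w12');go(569,-419.5,38,182.7)"
```

```text
time: 19.35
tool_pos: [568.2, -417.8, 147.1]
tcp_rot: [-179.9, 0.9, -177.3]
ft_force: [-0.1, 0.1, -2.7]
finger_gap: 50.5
tool delta m [0.0015, -0.0015, 0.1099] turn 0.001 dist mm 110 from [ 568.6 -417.6  147.9] yaw -177.24
```

View pics/w12.png

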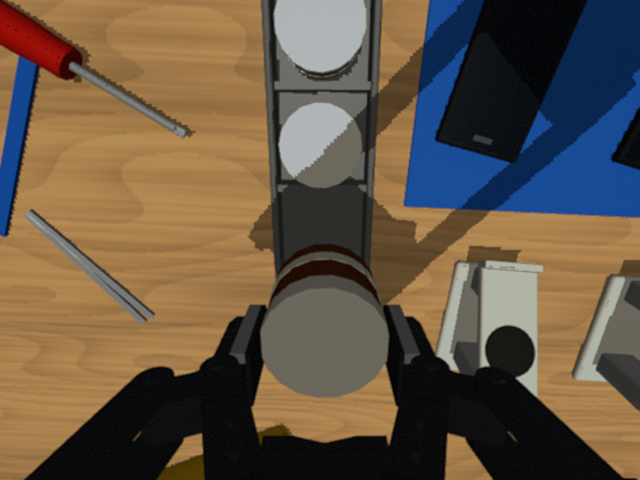

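```bash
python3 -m jog '[[0.0015,-0.0015,0.05,0,0.4],[0.0015,-0.0015,0.09,0,0.4],[0.0015,-0.0015,0.106,0,0.4],[0.0015,-0.0015,0.11,0,0.4],[0.0015,-0.0015,0.11,0,0.4],[0.0015,-0.0015,0.112,0,0.4],[0.0015,-0.0015,0.112,0,0.4],[0.0015,-0.0015,0.112,0,0.9],[0.0015,-0.0015,0.112,0,0.9],[0.0015,-0.0015,0.112,0,0.9],[0.0015,-0.0015,0.112,0,0.9],[0.0015,-0.0015,0.06,0,1],[0.0015,-0.0015,0.01,0,1],[0.0015,-0.0015,0,0,1],[0.0015,-0.0015,0,0,1]]'
python3 -c "
from h import *
snap('wrist','w13');snap('top','top13');go(440,-293,200,168)"
```

```text
time: 20.9
tool_pos: [569.2, -421.0, 153.1]
tcp_rot: [-179.5, 1.3, -177.2]
ft_force: [-0.3, -0.1, 0.8]
finger_gap: 85.3
tool delta m [0.1199, 0.1319, -0.055] turn 0.2575 dist mm 187 from [ 567.  -419.1  147.4] yaw -177.25
```

View pics/w13.png

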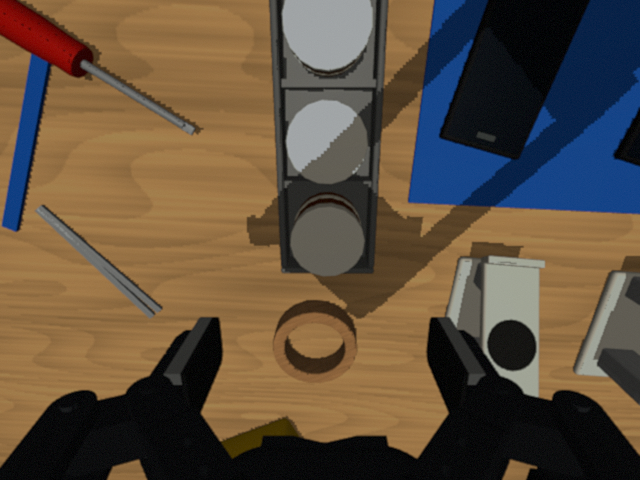

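```bash
python3 -c "
from h import *
go(610,-140,250,180)"
```

```text
tool delta m [-0.0581, 0.2764, -0.1025] turn 0.0481 dist mm 300 from [ 567.  -419.1  147.4] yaw -177.25
```

```bash
python3 -m jog '[[-0.058,0.276,-0.1025,0.048,1],[-0.058,0.276,-0.1025,0.048,1],[-0.058,0.276,-0.1025,0.048,1],[-0.058,0.276,-0.1025,0.048,1],[-0.058,0.276,-0.1025,0.048,1],[-0.058,0.276,-0.1025,0.048,1],[-0.058,0.276,-0.1025,0.048,1],[-0.058,0.276,-0.1025,0.048,1],[-0.058,0.276,-0.1025,0.048,1],[-0.058,0.276,-0.1025,0.048,1]]'
python3 -c "
from h import *
snap('wrist','w14');go(610,140,250,180)"
```

```text
time: 22.0
tool_pos: [609.0, -141.7, 248.0]
tcp_rot: [-179.9, 0.8, 179.9]
ft_force: [-0.1, -0.8, 0.3]
finger_gap: 85.4
tool delta m [-0.0003, 0.2817, -0.0021] turn -0.002 dist mm 282 from [ 609.1 -141.7  248.4] yaw 179.89
```

View pics/w14.png

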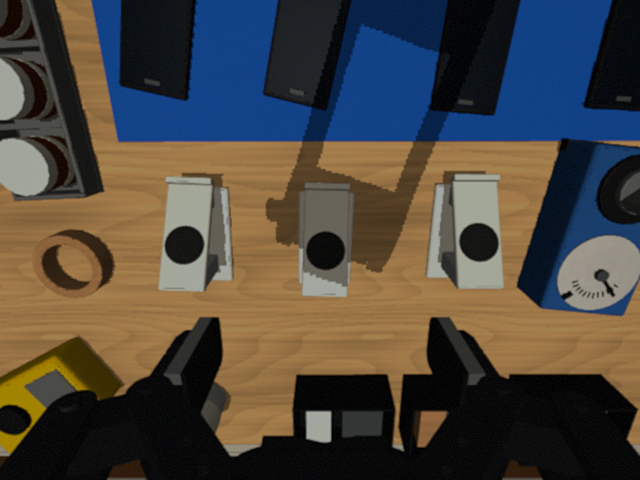

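Run:
```python
import cv2
a=cv2.imread('pics/w14.png')
b=cv2.resize(a[165:305,150:350],None,fx=4,fy=4,interpolation=cv2.INTER_CUBIC);cv2.imwrite('pics/w14a.png',b)
b=cv2.resize(a[165:305,400:600],None,fx=4,fy=4,interpolation=cv2.INTER_CUBIC);cv2.imwrite('pics/w14b.png',b)
```

```text
(no output)
```

View pics/w14a.png

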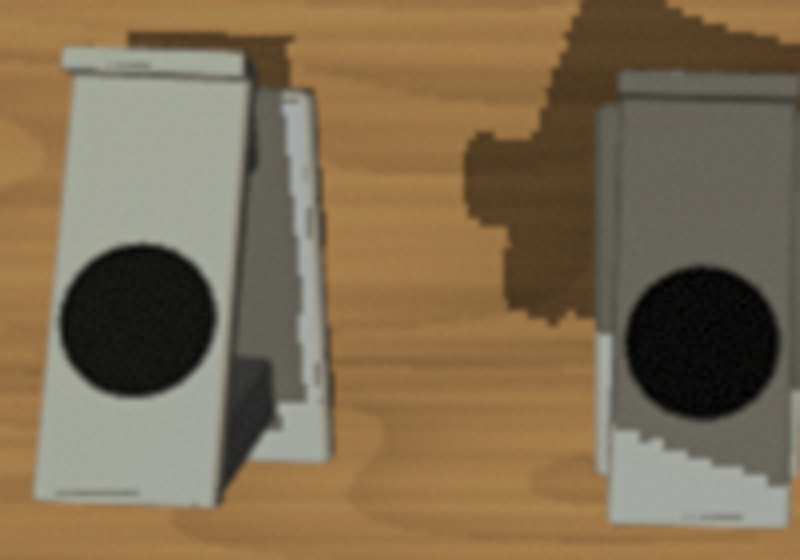

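View pics/w14b.png

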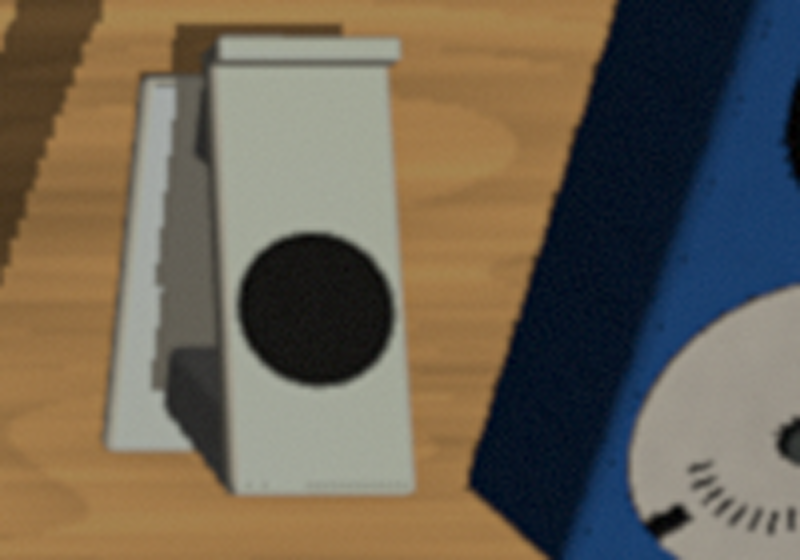

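```bash
cat > fit.py <<'E'
from h import *
from scipy.optimize import least_squares
def pl(p,q):
    x,y,z,yaw=p; a=np.radians(28)
    R=Ro.from_euler('z',yaw,degrees=True).as_matrix()@np.array([[np.cos(a),0,-np.sin(a)],[0,1,0],[np.sin(a),0,np.cos(a)]])
    return R@np.array(q,float)+[x,y,z]
def fit(obs,p0,freez=True):
    def f(v):
        p=v if freez else [v[0],v[1],34,v[2]]
        return np.concatenate([proj(s,pl(p,q))-np.array(uv) for s,uv,q in obs])
    v0=p0 if freez else [p0[0],p0[1],p0[3]]
    s=least_squares(f,v0); return s.x, np.abs(s.fun).max()
E
python3 - <<'E'
from fit import *
W=load('w14')
f=lambda ox:(lambda c:(ox+c[0]/4-.375,165+c[1]/4-.375))
Q=[(104,22,0),(104,-22,0),(0,22,6),(0,-22,6),(-6,22,6),(-6,-22,6)]
D={'D':(150,[(217,505),(33,498),(247,79),(72,76),(245,52),(64,48)]),
'C':(150,[(788,526),(610,522),(798,98),(617,95),(798,74),(620,71)]),
'B':(400,[(415,493),(233,493),(398,61),(212,64),(400,38),(217,38)])}
for k,(o,c) in D.items():
    obs=[(W,f(o)(ci),q) for ci,q in zip(c,Q)]
    for fz in(True,False):
        print(k,*fit(obs,[590,{'D':-277,'C':-141,'B':5}[k],34,0],fz))
E
```

```text
D [ 590.  -276.5   28.7   -2.4] 1.5702620097771955
D [ 588.6 -274.4   -2.3] 1.9071857832306023
C [ 594.9 -140.4   30.6   -1.3] 0.6993954626526033
C [ 593.9 -140.4   -1.3] 0.9189191709283477
B [586.4   5.4  31.3   0.2] 1.2137345369026775
B [585.7   4.2   0.2] 1.0408955341422939
```

Run:
```python
from fit import *
W=load('w14');T=load('top0');S=load('side0')
B=lambda c:(310+c[0]/4-.375,150+c[1]/4-.375)
SB=lambda c:(290+c[0]/4-.375,225+c[1]/4-.375)
for n,o,w,a,s in [('D',150,(138,320),(506,116),(534,262)),('C',150,(702,343),(296,114),(416,153)),('B',400,(317,309),(68,132),(290,57))]:
    u=(W,o+w[0]/4-.375,165+w[1]/4-.375)
    print(n,*tri([u,(T,*B(a))]),*tri([u,(T,*B(a)),(S,*SB(s))]))
```

```text
D [ 641.4 -276.9   62.7] [0.747285262858341, 0.27170641831509085] [ 641.8 -277.7   59.9] [0.8245002535900713, 0.35314653739561774, 0.3023954713337238]
C [ 647.5 -141.8   60.2] [0.13663020071264392, 0.052430907740504004] [ 647.4 -141.7   59.9] [0.37898539411986504, 0.03915749852520506, 0.15848273360729634]
B [638.6   5.6  61.7] [0.28135852353109064, 0.10557869206659969] [639.1   6.   59.6] [0.6621855826687818, 0.24253052648698512, 0.15730907382875003]
```

Run:
```python
from h import *
W=load('w14');s=r.sense()
Rt=Ro.from_euler('xyz',s['tcp_rot'],degrees=True).as_matrix();p=np.array(s['tool_pos'])
for uv in [(219,319),(430,319),(219,345),(205,319),(183,385)]:
    c,d=ray(W,*uv); c=Rt.T@(c-p); d=Rt.T@d
    for Y in (42.5*np.sign(uv[0]-320)*1,):
        # tool y sign: image right = world +y = tool +y
        k=(Y-c[1])/d[1]; print(uv,c+k*d)
W=load('w2')
for uv in [(262,306),(387,306),(250,306),(396,305)]:
    c=np.array([85.7,-.8,-142.7]); d=Rt.T@W['R'].T@np.linalg.inv(W['K'])@np.array([*uv,1.]); k=(25*np.sign(uv[0]-320)-c[1])/d[1]; print(uv,c+k*d)
```

```text
(219, 319) [ 10.1 -42.5 -15.6]
(430, 319) [  8.8  42.5 -13.3]
(219, 345) [  0.2 -42.5 -19. ]
(205, 319) [ 19.  -42.5 -30.5]
(183, 385) [ 10.8 -42.5 -54.4]
(262, 306) [ 15.9 -25.  -13.1]
(387, 306) [ 16.   25.  -13.1]
(250, 306) [ 27.5 -25.  -34.5]
(396, 305) [ 24.9  25.  -28.9]
```

```bash
python3 -c "
from h import *
go(440,-293,140,168)"
```

```text
tool delta m [0.1704, -0.1514, 0.1062] turn 0.2075 dist mm 251 from [ 609.1 -141.7  248.4] yaw 179.89
```

```bash
python3 -m jog '[[0.17,-0.151,0.106,0.2075,1],[0.17,-0.151,0.106,0.2075,1],[0.17,-0.151,0.106,0.2075,1],[0.17,-0.151,0.106,0.2075,1],[0.17,-0.151,0.106,0.2075,1],[0.17,-0.151,0.106,0.2075,1],[0.17,-0.151,0.106,0.2075,1],[0.17,-0.151,0.106,0.2075,1],[0.17,-0.151,0.106,0.2075,1],[0.17,-0.151,0.106,0.2075,1]]'
python3 -c "
from h import *
snap('wrist','w15');go(440,-293,140,168)"
```

```text
time: 23.05
tool_pos: [441.6, -292.2, 141.0]
tcp_rot: [180.0, 0.9, 168.1]
ft_force: [0.3, 0.0, 0.2]
finger_gap: 85.0
tool delta m [0.0013, -0.0011, 0.0008] turn 0.0016 dist mm 2 from [ 441.5 -292.1  140.8] yaw 168.09
```

View pics/w15.png

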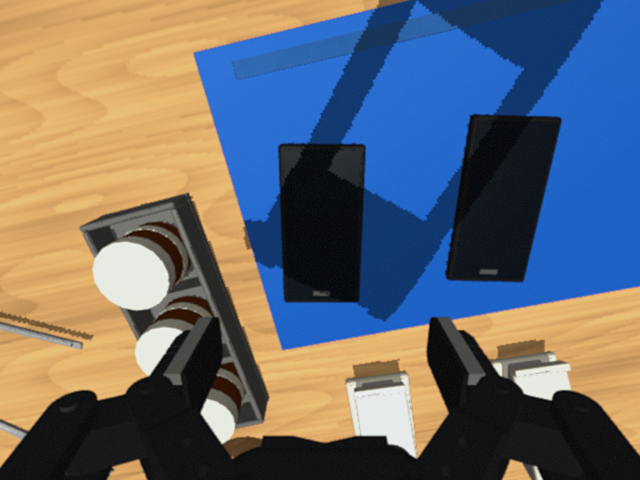

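```bash
cat >> h.py <<'E'
def quad(s,cs,z=12):
    P=np.array([at(s,*c,z) for c in cs]); d=P[2]+P[3]-P[0]-P[1]; print('ctr',P.mean(0),'yaw',round(float(np.degrees(np.arctan2(d[1],d[0]))),2),'L',np.linalg.norm(d)/2,'W',np.linalg.norm(P[0]-P[1]),np.linalg.norm(P[2]-P[3])); return P.mean(0)
E
python3 -c "
from h import *
W=load('w15')
p=quad(W,[(279,145),(365,144),(359,302),(285,303)]); quad(W,[(471,115),(561,118),(525,282),(447,279)])
go(p[0],p[1],0,168)"
```

```text
ctr [ 440.3 -294.4   12. ] yaw -11.98 L 129.06113465397573 W 62.06076971626332 62.48169544729477
ctr [ 448.9 -157.2   12. ] yaw -12.53 L 127.60418136031552 W 63.72066723367569 64.82091861768241
tool delta m [0.0029, -0.0026, 0.1408] turn 0.0016 dist mm 141 from [ 441.5 -292.1  140.8] yaw 168.09
```

```bash
python3 -m jog '[[0.003,-0.0025,0.05,0,1],[0.003,-0.0025,0.1,0,1],[0.003,-0.0025,0.13,0,1],[0.003,-0.0025,0.14,0,1],[0.003,-0.0025,0.141,0,1],[0.003,-0.0025,0.142,0,1],[0.003,-0.0025,0.142,0,1],[0.003,-0.0025,0.142,0,1]]' 20
python3 -c "
from h import *
snap('wrist','w16');go(440.3,-294.4,-2,168)"
```

```text
time: 23.9
tool_pos: [441.6, -295.4, 0.8]
tcp_rot: [-180.0, 1.1, 168.1]
ft_force: [0.7, -0.5, 0.2]
finger_gap: 85.3
tool delta m [0.0012, 0.0005, 0.0024] turn 0.0016 dist mm 3 from [ 441.3 -295.2    0.5] yaw 168.09
```

View pics/w16.png

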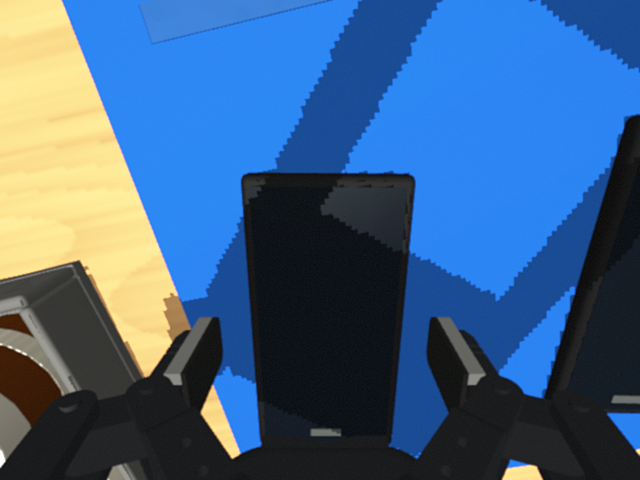

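```bash
python3 -m jog '[[0.001,0.0005,0.002,0,0.85],[0.001,0.0005,0.002,0,0.6],[0.001,0.0005,0.002,0,0.6],[0.001,0.0005,0.002,0,0.6],[0.001,0.0005,0.002,0,0.6],[0.001,0.0005,0.002,0,0.6]]' 40
python3 -c "
from h import *
snap('wrist','w17');print(r.sense()['tool_pos'])"
```

```text
time: 24.55
tool_pos: [440.8, -294.8, -0.7]
tcp_rot: [-179.9, 1.1, 168.1]
ft_force: [-0.4, 1.3, 7.0]
finger_gap: 63.0
[ 440.8 -294.8   -0.7]
```

View pics/w17.png

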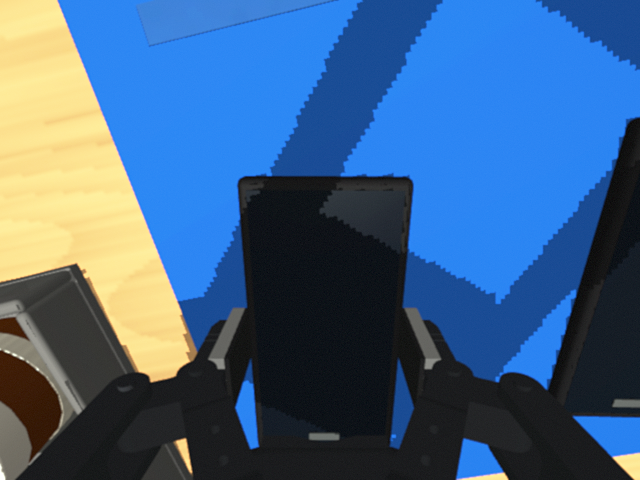

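```bash
python3 -m jog '[[0,0,-0.05,0,0.6],[0,0,-0.1,0,0.6],[0,0,-0.13,0,0.6],[0,0,-0.13,0,0.6],[0,0,-0.13,0,0.6]]' 40
python3 -c "
from h import *
snap('wrist','w18');go(648.5,-277.4,129,177.6)"
```

```text
time: 25.1
tool_pos: [438.7, -294.5, 129.8]
tcp_rot: [-179.9, 1.2, 168.1]
ft_force: [0.2, 0.1, -1.7]
finger_gap: 62.8
tool delta m [-0.2027, 0.0595, 0.0029] turn -0.1661 dist mm 211 from [ 437.8 -293.8  128.3] yaw 168.08
```

View pics/w18.png

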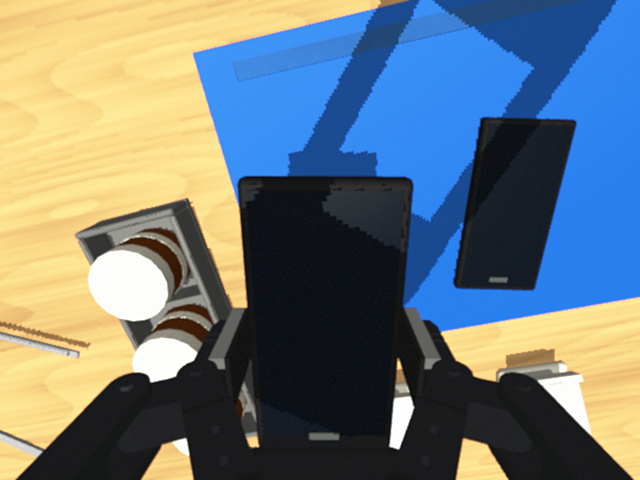

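```bash
python3 -m jog '[[-0.05,0.0145,0,-0.05,0.6],[-0.1,0.029,0,-0.1,0.6],[-0.15,0.044,0,-0.166,0.6],[-0.19,0.057,0,-0.166,0.6],[-0.2027,0.0595,0.002,-0.166,0.6],[-0.2027,0.0595,0.012,-0.166,0.6],[-0.2027,0.0595,0.022,-0.166,0.6],[-0.2027,0.0595,0.022,-0.166,0.6],[-0.2027,0.0595,0.022,-0.166,0.6]]' 40
python3 -c "
from h import *
snap('wrist','w19');snap('side','side19');go(648.5,-277.4,80,177.6)"
```

```text
time: 26.05
tool_pos: [647.0, -277.5, 108.5]
tcp_rot: [-179.9, 0.9, 177.5]
ft_force: [0.4, -0.2, -0.4]
finger_gap: 62.4
tool delta m [0.0003, 0.0007, 0.0304] turn -0.0009 dist mm 30 from [ 648.2 -278.   110.4] yaw 177.55
```

View pics/w19.png

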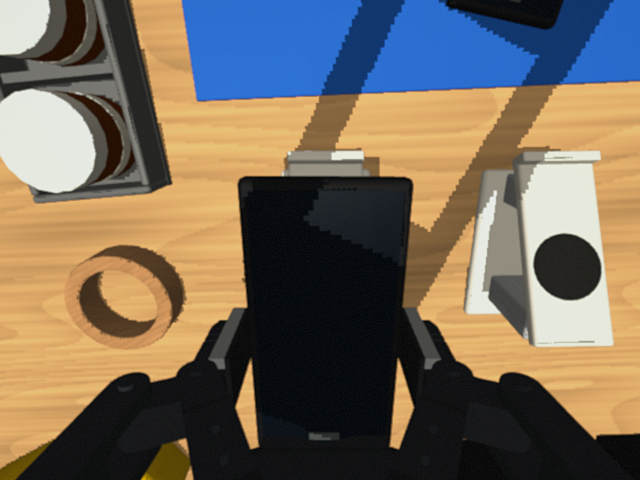

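View pics/side19.png

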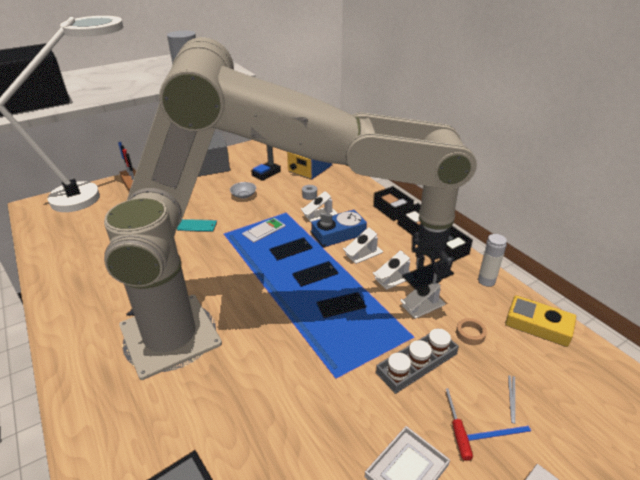

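```bash
python3 -m jog '[[0,0,0.015,0,0.6],[0,0,0.026,0,0.6],[0,0,0.03,0,0.6],[0,0,0.033,0,0.6],[0,0,0.036,0,0.6],[0,0,0.039,0,0.6],[0,0,0.042,0,0.6],[0,0,0.042,0,0.6],[0,0,0.042,0,0.6]]' 20
python3 -c "
from h import *
snap('wrist','w20');snap('side','side20');go(648.5,-277.4,62,177.6)"
```

```text
time: 27.05
tool_pos: [648.5, -278.3, 69.8]
tcp_rot: [-179.8, 1.0, 177.5]
ft_force: [-10.6, 1.9, 10.7]
finger_gap: 62.4
tool delta m [0.0002, 0.001, 0.0078] turn -0.0009 dist mm 8 from [ 648.5 -278.4   69.8] yaw 177.55
```

View pics/w20.png

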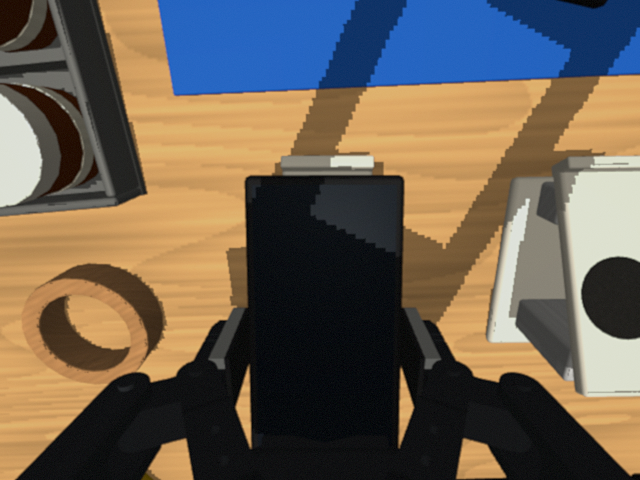

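```bash
python3 -m jog '[[0,0.001,0.003,0,0.6],[0,0.001,0.006,0,0.6],[0,0.001,0.008,0,0.6],[0,0.001,0.0095,0,0.6],[0,0.001,0.0095,0,0.6],[0,0.001,0.0095,0,0.6]]' 20
python3 -c "
from h import *
snap('wrist','w21');snap('side','side21');go(648.5,-277.4,62,177.6)
import cv2
a=cv2.imread('pics/side21.png');cv2.imwrite('pics/s21z.png',cv2.resize(a[220:340,360:500],None,fx=5,fy=5,interpolation=cv2.INTER_CUBIC))"
```

```text
time: 27.75
tool_pos: [648.9, -278.3, 62.3]
tcp_rot: [-179.7, 1.0, 177.5]
ft_force: [-8.2, 0.9, 12.4]
finger_gap: 62.2
tool delta m [0.0004, 0.0009, 0.0003] turn -0.0013 dist mm 1 from [ 648.9 -278.3   62.3] yaw 177.53
```

View pics/w21.png

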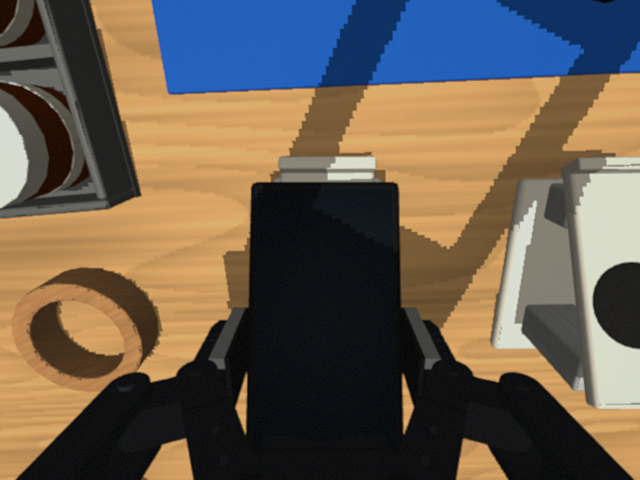

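View pics/s21z.png

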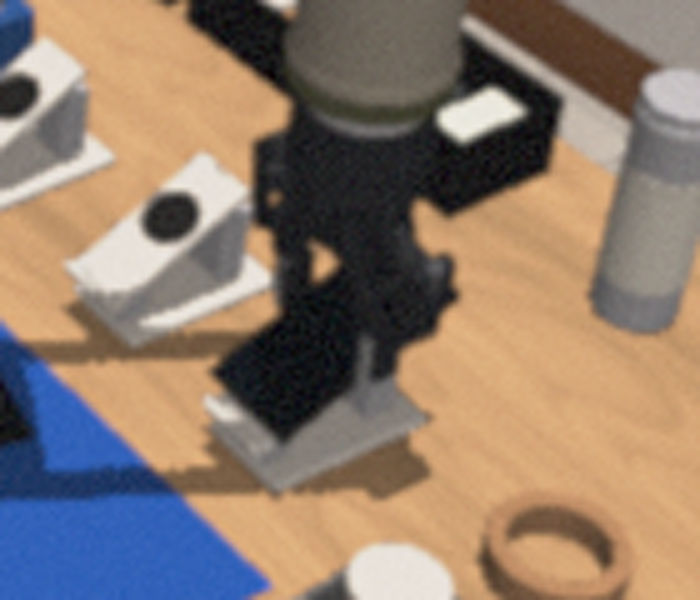

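```bash
python3 -m jog '[[0,0,0.001,0,0.85],[0,0,0.001,0,0.95],[0,0,0.001,0,1],[0,0,0.001,0,1],[0,0,0.001,0,1],[0,0,-0.03,0,1],[0,0,-0.06,0,1],[0,0,-0.085,0,1],[0.04,0,-0.1,0,1],[0.06,0,-0.1,0,1],[0.06,0,-0.1,0,1]]' 20
python3 -c "
from h import *
snap('wrist','w22');snap('side','side22');go(449,-157,140,167.5)
import cv2
a=cv2.imread('pics/side22.png');cv2.imwrite('pics/s22z.png',cv2.resize(a[240:340,380:480],None,fx=5,fy=5,interpolation=cv2.INTER_CUBIC))"
```

```text
time: 28.95
tool_pos: [585.6, -275.3, 161.8]
tcp_rot: [-179.7, 1.0, 177.5]
ft_force: [0.7, 0.3, -0.5]
finger_gap: 85.4
tool delta m [0.1436, 0.1121, 0.0182] turn 0.1746 dist mm 183 from [ 587.2 -275.1  161.3] yaw 177.51
```

View pics/w22.png

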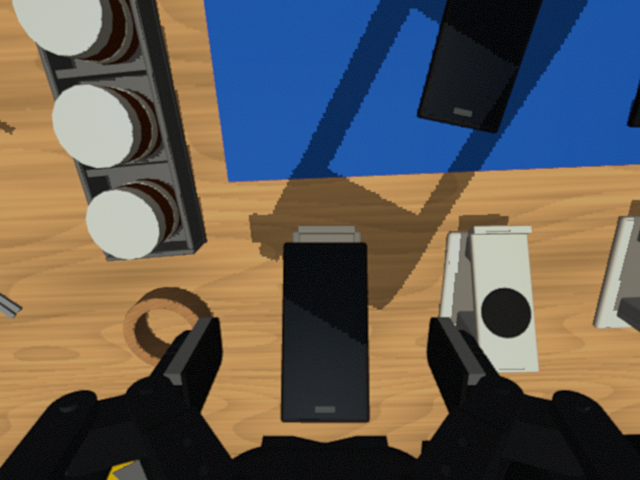

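View pics/s22z.png

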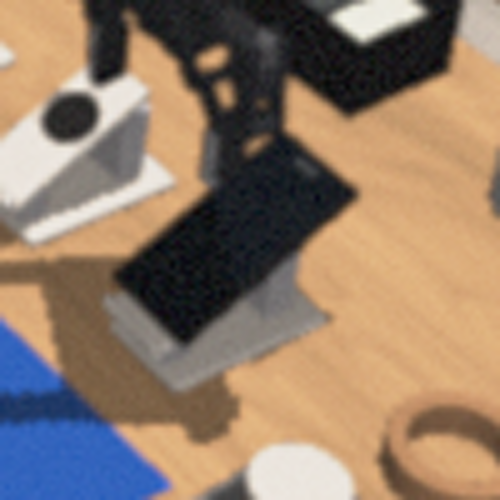

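```bash
cat >> fit.py <<'E'
def phone(s,cor,p):
    # cor order: low-left(-y),low-right(+y),high-left,high-right (pixels); p plate pose
    Q=[(-65,-32),(-65,32),(65,-32),(65,32)]
    def X(v,q):
        x,y,z,yw,ti=v
        c,sn=np.cos(yw),np.sin(yw); a=c*q[0]-sn*q[1]; b=sn*q[0]+c*q[1]
        h=9*1.0
        return pl(p,(x+a*np.cos(ti)-h*np.sin(ti),y+b,z+a*np.sin(ti)+h*np.cos(ti)))
    f=lambda v: np.concatenate([proj(s,X(v,q))-np.array(c) for c,q in zip(cor,Q)])
    o=least_squares(f,[65,0,0,0,0],x_scale=[10,10,10,.1,.1]); v=o.x
    print('phone in plate: x %.1f y %.1f z %.1f yaw %.1f tilt %.1f'%(v[0],v[1],v[2],np.degrees(v[3]),np.degrees(v[4])),'res',np.abs(o.fun).max())
E
python3 - <<'E'
from fit import *
W=load('w22')
for p in ([588.6,-274.4,34,-2.3],[590.5,-275.5,34,-2.4]):
    phone(W,[(283.5,242.5),(368,242),(281.5,421.5),(369.5,421)],p)
    for q in [(-6,-22,6),(-6,22,6),(0,-22,6),(0,22,6)]: print(proj(W,pl(p,q)))
E
```

```text
phone in plate: x 71.8 y -1.4 z -2.9 yaw -0.0 tilt -2.5 res 0.4426932567363906
[298.7 225.8]
[355.9 225.7]
[298.6 233.5]
[356.  233.4]
phone in plate: x 70.1 y -0.2 z -2.0 yaw 0.1 tilt -2.5 res 0.4307279678918121
[297.5 228.2]
[354.5 228.2]
[297.4 235.9]
[354.6 235.9]
```

```bash
python3 -m jog '[[0.1436,0.112,0.018,0.1746,1],[0.1436,0.112,0.018,0.1746,1],[0.1436,0.112,0.018,0.1746,1],[0.1436,0.112,0.018,0.1746,1],[0.1436,0.112,0.018,0.1746,1],[0.1436,0.112,0.018,0.1746,1],[0.1436,0.112,0.018,0.1746,1],[0.1436,0.112,0.018,0.1746,1]]' 40
python3 -c "
from h import *
snap('wrist','w23');go(449,-157,140,167.5)"
```

```text
time: 29.85
tool_pos: [450.2, -157.9, 140.8]
tcp_rot: [-179.9, 1.1, 167.5]
ft_force: [-0.4, 0.1, -0.2]
finger_gap: 85.4
tool delta m [0.0011, 0.0006, 0.0005] turn -0.0004 dist mm 1 from [ 450.  -157.8  140.6] yaw 167.48
```

View pics/w23.png

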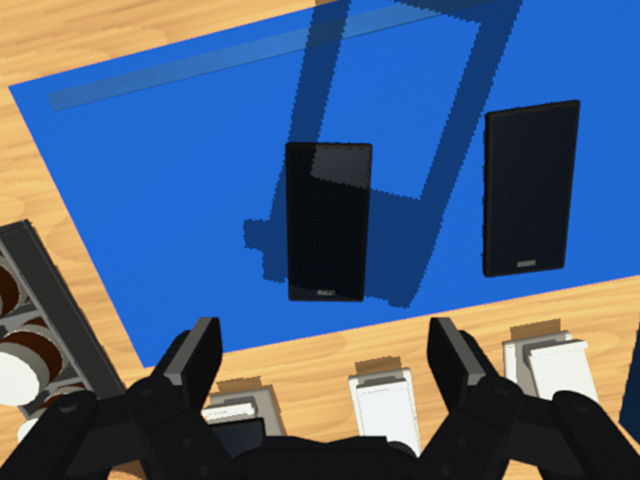

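```bash
python3 -c "
from h import *
W=load('w23')
p=quad(W,[(286,144),(372,143),(364,302),(289,301)]); quad(W,[(486,112),(580,101),(564,270),(485,277)])
go(p[0],p[1],-2,167)"
```

```text
ctr [ 449.4 -156.1   12. ] yaw -13.13 L 128.86296165976594 W 61.881468396068975 63.25952834695982
ctr [457.2  -2.6  12. ] yaw -4.15 L 128.92705345040025 W 64.18191113555966 63.56623171344708
tool delta m [0.0037, 0.0019, 0.1425] turn 0.0083 dist mm 143 from [ 450.  -157.8  140.6] yaw 167.48
```

```bash
python3 -m jog '[[0.0037,0.002,0.05,0.008,1],[0.0037,0.002,0.1,0.008,1],[0.0037,0.002,0.13,0.008,1],[0.0037,0.002,0.14,0.008,1],[0.0037,0.002,0.142,0.008,1],[0.0037,0.002,0.1425,0.008,1],[0.0037,0.002,0.1425,0.008,0.85],[0.0037,0.002,0.1425,0.008,0.6],[0.0037,0.002,0.1425,0.008,0.6],[0.0037,0.002,0.1425,0.008,0.6],[0.0037,0.002,0.1425,0.008,0.6],[0.0037,0.002,0.1425,0.008,0.6]]' 40
python3 -c "
from h import *
print(r.sense()['ft_force']);go(650.5,-141.5,120,178.7)"
```

```text
time: 31.1
tool_pos: [451.2, -156.8, 0.4]
tcp_rot: [-179.8, 1.3, 167.0]
ft_force: [-1.4, 0.8, 7.4]
finger_gap: 62.5
[-1.4  0.8  7.4]
tool delta m [-0.1935, 0.0594, -0.1153] turn -0.2039 dist mm 233 from [ 451.2 -156.8    0.4] yaw 167.02
```

```bash
python3 -m jog '[[0,0,-0.05,0,0.6],[0,0,-0.1,0,0.6],[-0.01,0.003,-0.12,-0.02,0.6],[-0.05,0.015,-0.12,-0.06,0.6],[-0.1,0.03,-0.12,-0.11,0.6],[-0.15,0.046,-0.12,-0.16,0.6],[-0.18,0.054,-0.12,-0.2,0.6],[-0.195,0.059,-0.12,-0.204,0.6],[-0.195,0.059,-0.115,-0.204,0.6],[-0.195,0.059,-0.11,-0.204,0.6],[-0.195,0.059,-0.11,-0.204,0.6],[-0.195,0.059,-0.11,-0.204,0.6]]' 40
python3 -c "
from h import *
snap('wrist','w24');go(652.3,-141.5,62,178.7)"
```

```text
time: 32.3
tool_pos: [650.8, -142.4, 114.5]
tcp_rot: [-179.6, 1.2, 178.7]
ft_force: [-0.9, -0.4, -1.0]
finger_gap: 62.3
tool delta m [0.0, 0.0013, 0.0529] turn -0.0004 dist mm 53 from [ 651.1 -142.4  114.9] yaw 178.67
```

View pics/w24.png

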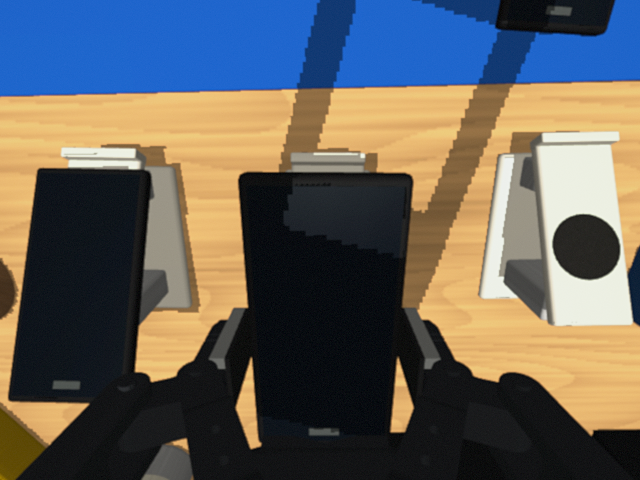

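```bash
python3 -m jog '[[0,0.001,0.02,0,0.6],[0,0.001,0.032,0,0.6],[0,0.001,0.036,0,0.6],[0,0.001,0.039,0,0.6],[0,0.001,0.042,0,0.6],[0,0.001,0.045,0,0.6],[0,0.001,0.048,0,0.6],[0,0.001,0.051,0,0.6],[0,0.001,0.054,0,0.6],[0,0.001,0.054,0,0.6],[0,0.001,0.054,0,0.6]]' 20
python3 -c "
from h import *
snap('wrist','w25');go(650.8,-141.5,62,178.7)"
```

```text
time: 33.45
tool_pos: [652.1, -142.2, 62.7]
tcp_rot: [-179.6, 1.2, 178.7]
ft_force: [-8.2, 1.0, 9.3]
finger_gap: 62.7
tool delta m [0.0013, 0.0007, 0.0006] turn -0.0007 dist mm 2 from [ 652.1 -142.2   62.6] yaw 178.66
```

View pics/w25.png

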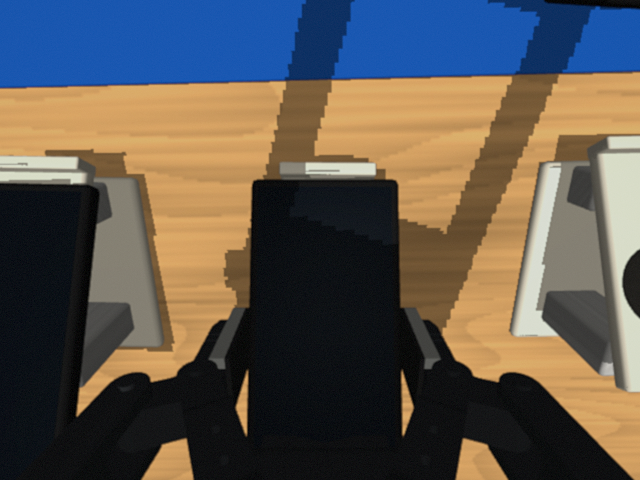

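```bash
python3 -m jog '[[0,0,0.001,0,0.85],[0,0,0.001,0,0.95],[0,0,0.001,0,1],[0,0,0.001,0,1],[0,0,0.001,0,1],[0,0,-0.03,0,1],[0,0,-0.06,0,1],[0,0,-0.085,0,1],[0.04,0,-0.1,0,1],[0.06,0,-0.1,0,1],[0.06,0,-0.1,0,1]]' 20
python3 -c "
from h import *
snap('wrist','w26');go(457.2,-2.6,140,175.85)"
```

```text
time: 34.6
tool_pos: [588.4, -140.0, 161.7]
tcp_rot: [-179.6, 1.2, 178.6]
ft_force: [0.8, -0.2, -0.3]
finger_gap: 85.2
tool delta m [0.1359, 0.1343, 0.0176] turn 0.0487 dist mm 192 from [ 589.4 -140.   161.6] yaw 178.64
```

View pics/w26.png

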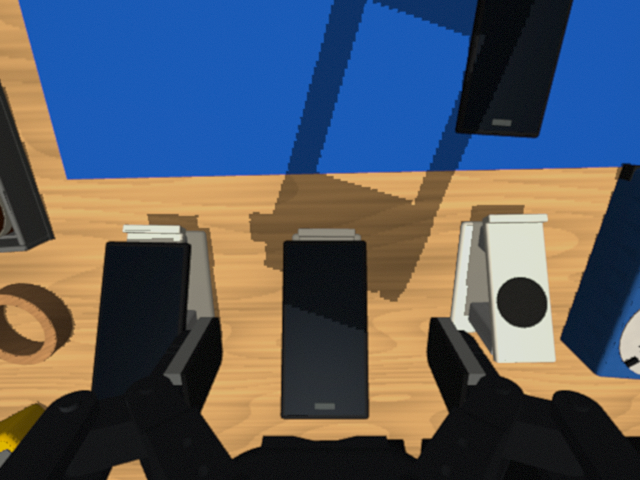

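```bash
python3 -m jog '[[0.136,0.134,0.018,0.0487,1],[0.136,0.134,0.018,0.0487,1],[0.136,0.134,0.018,0.0487,1],[0.136,0.134,0.018,0.0487,1],[0.136,0.134,0.018,0.0487,1],[0.136,0.134,0.018,0.0487,1],[0.136,0.134,0.018,0.0487,1],[0.136,0.134,0.018,0.0487,1]]' 40
python3 -c "
from h import *
snap('wrist','w27');go(457.2,-2.6,140,175.85)"
```

```text
time: 35.45
tool_pos: [458.3, -3.7, 140.1]
tcp_rot: [-179.6, 1.3, 175.8]
ft_force: [0.2, 0.3, -0.0]
finger_gap: 85.4
tool delta m [0.001, 0.001, -0.0001] turn -0.0011 dist mm 1 from [458.1  -3.7 140. ] yaw 175.78
```

View pics/w27.png

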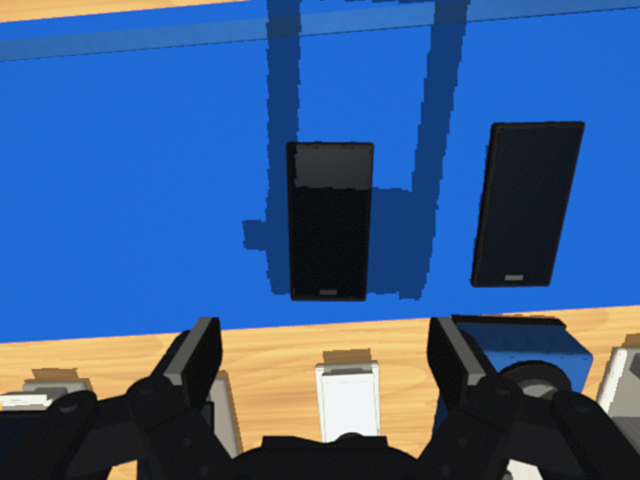

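```bash
python3 -c "
from h import *
W=load('w27')
p=quad(W,[(287,143),(374,143),(366,301),(291,300)]); quad(W,[(492,123),(584,123),(550,287),(472,286)])
go(p[0],p[1],-2,175.5)"
```

```text
ctr [456.9  -1.1  12. ] yaw -4.56 L 128.0721579921049 W 62.36043358684761 63.08065389955254
ctr [454.  147.4  12. ] yaw -2.26 L 128.0609576894923 W 64.21534176783776 64.23833034756717
tool delta m [0.0047, 0.0035, 0.1419] turn 0.005 dist mm 142 from [458.1  -3.7 140. ] yaw 175.78
```

```bash
python3 -m jog '[[0.0045,0.0035,0.05,0.005,1],[0.0045,0.0035,0.1,0.005,1],[0.0045,0.0035,0.13,0.005,1],[0.0045,0.0035,0.14,0.005,1],[0.0045,0.0035,0.142,0.005,1],[0.0045,0.0035,0.1425,0.005,1],[0.0045,0.0035,0.1425,0.005,0.85],[0.0045,0.0035,0.1425,0.005,0.6],[0.0045,0.0035,0.1425,0.005,0.6],[0.0045,0.0035,0.1425,0.005,0.6],[0.0045,0.0035,0.1425,0.005,0.6],[0.0045,0.0035,0.1425,0.005,0.6]]' 40
python3 -c "
from h import *
print(r.sense()['ft_force']);go(645.2,7,120,180)"
```

```text
time: 36.7
tool_pos: [459.0, -1.2, -0.3]
tcp_rot: [-179.6, 1.5, 175.5]
ft_force: [-1.1, 0.0, 7.1]
finger_gap: 62.6
[-1.1  0.   7.1]
tool delta m [-0.1881, 0.022, -0.1155] turn -0.0785 dist mm 222 from [459.   -1.2  -0.3] yaw 175.5
```

```bash
python3 -m jog '[[0,0,-0.05,0,0.6],[0,0,-0.1,0,0.6],[-0.01,0.001,-0.12,-0.02,0.6],[-0.05,0.006,-0.12,-0.04,0.6],[-0.1,0.012,-0.12,-0.06,0.6],[-0.15,0.018,-0.12,-0.08,0.6],[-0.175,0.021,-0.12,-0.08,0.6],[-0.1885,0.022,-0.12,-0.08,0.6],[-0.1885,0.022,-0.115,-0.08,0.6],[-0.1885,0.022,-0.11,-0.08,0.6],[-0.1885,0.022,-0.11,-0.08,0.6],[-0.1885,0.022,-0.11,-0.08,0.6]]' 40
python3 -c "
from h import *
snap('wrist','w28');go(645.7,7,62,180.2)"
```

```text
time: 37.9
tool_pos: [644.7, 6.9, 114.3]
tcp_rot: [-179.5, 1.4, -179.9]
ft_force: [-0.2, 0.0, -1.1]
finger_gap: 62.2
tool delta m [0.0007, 0.0006, 0.0526] turn -0.002 dist mm 53 from [645.    6.9 114.6] yaw -179.92
```

View pics/w28.png

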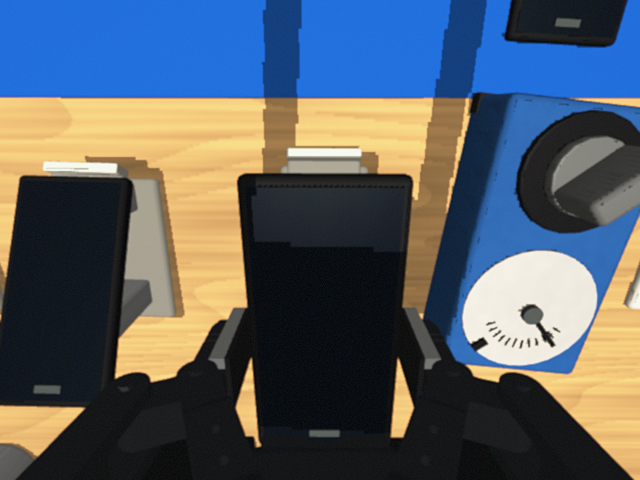

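```bash
python3 -m jog '[[0.001,0,0.02,0,0.6],[0.002,0,0.032,0,0.6],[0.002,0,0.036,0,0.6],[0.002,0,0.039,0,0.6],[0.002,0,0.042,0,0.6],[0.002,0,0.045,0,0.6],[0.002,0,0.048,0,0.6],[0.002,0,0.051,0,0.6],[0.002,0,0.054,0,0.6],[0.002,0,0.054,0,0.6],[0.002,0,0.054,0,0.6]]' 20
python3 -c "
from h import *
snap('wrist','w29');go(645.7,7,62,180.2)"
```

```text
time: 39.05
tool_pos: [644.1, 6.5, 62.1]
tcp_rot: [-179.5, 1.5, -179.9]
ft_force: [-8.4, -0.3, 8.6]
finger_gap: 62.4
tool delta m [-0.0015, 0.0005, 0.0001] turn -0.002 dist mm 2 from [644.2   6.5  62.1] yaw -179.91
```

View pics/w29.png

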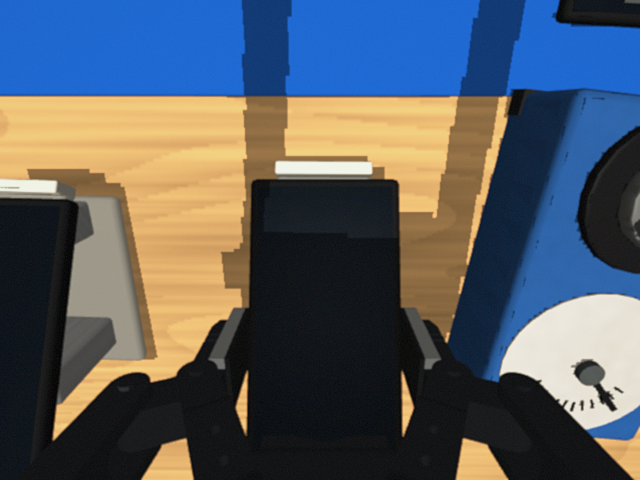

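```bash
python3 -m jog '[[0,0,0.001,0,0.85],[0,0,0.001,0,0.95],[0,0,0.001,0,1],[0,0,0.001,0,1],[0,0,0.001,0,1],[0,0,-0.03,0,1],[0,0,-0.06,0,1],[0,0,-0.085,0,1],[0.04,0,-0.1,0,1],[0.06,0,-0.1,0,1],[0.06,0,-0.1,0,1]]' 20
python3 -c "
from h import *
snap('wrist','w30');go(605,220,230,180)"
```

```text
time: 40.2
tool_pos: [580.1, 7.3, 160.9]
tcp_rot: [-179.5, 1.4, -179.9]
ft_force: [0.6, -0.3, 0.0]
finger_gap: 85.3
tool delta m [-0.026, 0.2121, -0.0704] turn 0.0015 dist mm 225 from [581.1   7.3 160.8] yaw -179.92
```

View pics/w30.png

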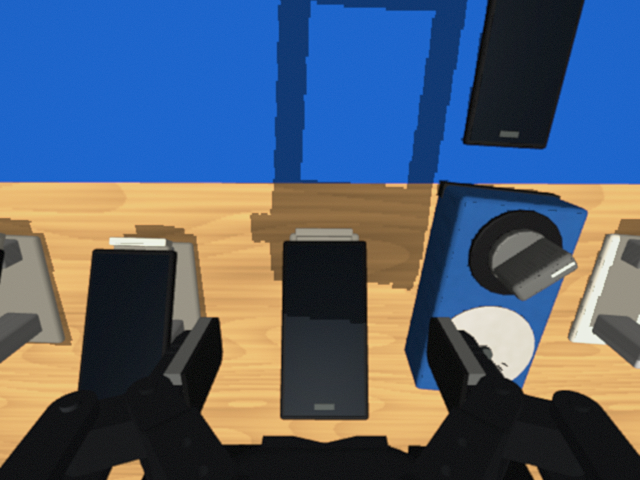

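Phone B lies flat at the ledge (centre px ~(325,330), ledge centre ~(326,234)). Now view stand A and the supply.

```bash
python3 -m jog '[[-0.026,0.212,-0.07,0,1],[-0.026,0.212,-0.07,0,1],[-0.026,0.212,-0.07,0,1],[-0.026,0.212,-0.07,0,1],[-0.026,0.212,-0.07,0,1],[-0.026,0.212,-0.07,0,1],[-0.026,0.212,-0.07,0,1],[-0.026,0.212,-0.07,0,1]]' 40
python3 -c "
from h import *
snap('wrist','w31');go(454,147.8,140,177.6)
a=cv2.imread('pics/w31.png');cv2.imwrite('pics/w31z.png',cv2.resize(a[170:320,140:440],None,fx=2.6,fy=2.6,interpolation=cv2.INTER_CUBIC))"
```

```text
time: 41.05
tool_pos: [605.0, 218.7, 228.4]
tcp_rot: [-179.4, 1.4, -180.0]
ft_force: [-0.9, -0.1, -0.7]
finger_gap: 85.4
tool delta m [0.1531, -0.0699, 0.0854] turn 0.0419 dist mm 189 from [605.  218.5 228.4] yaw 180.0
```

View pics/w31.png

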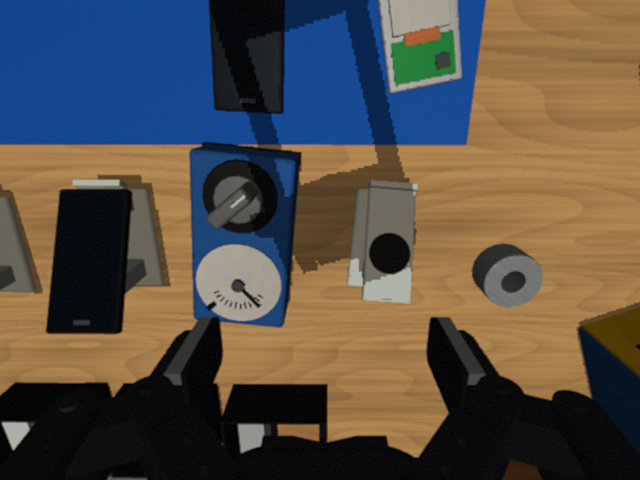

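View pics/w31z.png

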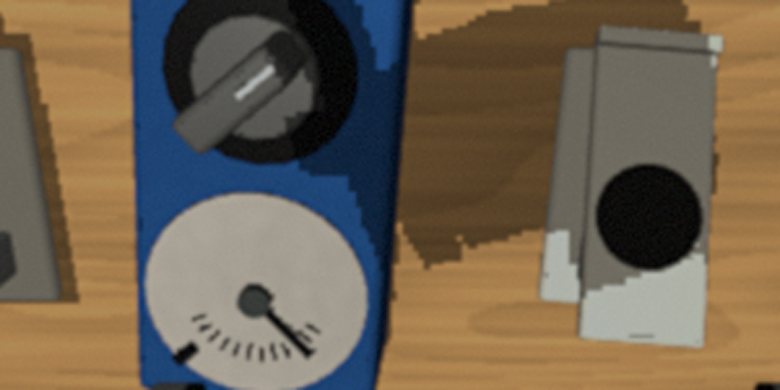

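Run:
```python
from fit import *
W=load('w31');T=load('top0');S=load('side0')
f=lambda c:(140+c[0]/2.6-.3,170+c[1]/2.6-.3)
Q=[(104,22,0),(104,-22,0),(0,22,6),(0,-22,6),(-6,22,6),(-6,-22,6)]
c=[(704,347),(579,337),(718,52),(597,42),(722,37),(600,26)]
obs=[(W,f(ci),q) for ci,q in zip(c,Q)]
for fz in(True,False): print(*fit(obs,[590,277,34,0],fz))
A=lambda c:(150+c[0]/4-.375,150+c[1]/4-.375)
u=(W,*f((650,217))); print(tri([u,(T,*A((284,141)))]),tri([u,(T,*A((284,141))),(S,230+353/4-.375,175+102/4-.375)]))
for n,c in [('dialc',(255,301)),('needle',(308,354)),('mark',(190,350))]: print(n,at(W,*f(c),57))
```

```text
[588.1 279.8  30.4  -4.3] 0.9315875495933028
[587.  279.2  -4.3] 1.2288419876988996
(array([640.4, 276.7,  60.5]), [0.21500421657519095, 0.07722105526476021]) (array([640.2, 276.6,  61. ]), [0.21927981809260647, 0.07856708911523924, 0.006471177563525555])
dialc [676.1 133.2  57. ]
needle [698.4 151.5  57. ]
mark [697.  106.8  57. ]
```

```bash
python3 -m jog '[[0.153,-0.07,0.085,0.042,1],[0.153,-0.07,0.085,0.042,1],[0.153,-0.07,0.085,0.042,1],[0.153,-0.07,0.085,0.042,1],[0.153,-0.07,0.085,0.042,1],[0.153,-0.07,0.085,0.042,1],[0.153,-0.07,0.085,0.042,1],[0.153,-0.07,0.085,0.042,1]]' 40
python3 -c "
from h import *
snap('wrist','w32');go(454,147.8,140,177.6)"
```

```text
time: 41.9
tool_pos: [456.1, 147.9, 142.1]
tcp_rot: [-179.6, 1.6, 177.6]
ft_force: [0.6, 1.1, 0.2]
finger_gap: 85.2
tool delta m [0.0019, -0.0002, 0.0018] turn -0.0004 dist mm 3 from [455.8 148.  141.8] yaw 177.58
```

View pics/w32.png

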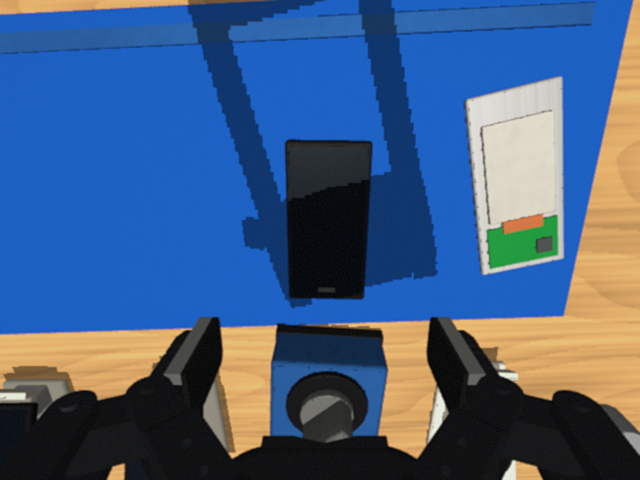

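```bash
python3 -c "
from h import *
W=load('w32')
p=quad(W,[(285.5,140.5),(372,141),(363.5,299),(290,298)])
go(p[0],p[1],-2,177.3)"
```

```text
ctr [454. 149.  12.] yaw -2.89 L 128.84017251635254 W 62.26078052368615 62.199008829471374
tool delta m [0.0058, 0.0021, 0.1437] turn 0.0049 dist mm 144 from [455.8 148.  141.8] yaw 177.58
```

```bash
python3 -m jog '[[0.006,0.002,0.05,0.005,1],[0.006,0.002,0.1,0.005,1],[0.006,0.002,0.13,0.005,1],[0.006,0.002,0.14,0.005,1],[0.006,0.002,0.143,0.005,1],[0.006,0.002,0.144,0.005,1],[0.006,0.002,0.144,0.005,0.85],[0.006,0.002,0.144,0.005,0.6],[0.006,0.002,0.144,0.005,0.6],[0.006,0.002,0.144,0.005,0.6],[0.006,0.002,0.144,0.005,0.6],[0.006,0.002,0.144,0.005,0.6]]' 40
python3 -c "
from h import *
print(r.sense()['ft_force']);go(646.5,275.6,120,175.7)"
```

```text
time: 43.15
tool_pos: [455.6, 149.3, 0.0]
tcp_rot: [-179.6, 1.8, 177.3]
ft_force: [-1.3, -0.8, 6.5]
finger_gap: 62.4
[-1.3 -0.8  6.5]
tool delta m [-0.1883, 0.1344, -0.1151] turn 0.0278 dist mm 258 from [455.6 149.3   0. ] yaw 177.29
```

```bash
python3 -m jog '[[0,0,-0.05,0,0.6],[0,0.01,-0.1,0,0.6],[-0.01,0.05,-0.125,0.01,0.6],[-0.03,0.09,-0.125,0.02,0.6],[-0.07,0.12,-0.125,0.028,0.6],[-0.11,0.134,-0.125,0.028,0.6],[-0.15,0.134,-0.125,0.028,0.6],[-0.175,0.134,-0.12,0.028,0.6],[-0.1875,0.134,-0.115,0.028,0.6],[-0.1875,0.134,-0.11,0.028,0.6],[-0.1875,0.134,-0.11,0.028,0.6],[-0.1875,0.134,-0.11,0.028,0.6]]' 40
python3 -c "
from h import *
snap('wrist','w33');go(645.9,275.6,62,175.7)"
```

```text
time: 44.35
tool_pos: [644.9, 275.4, 114.9]
tcp_rot: [-179.6, 1.7, 175.7]
ft_force: [0.2, -0.2, -1.8]
finger_gap: 62.0
tool delta m [0.0008, 0.0005, 0.0533] turn 0.0002 dist mm 53 from [645.1 275.5 115.3] yaw 175.71
```

View pics/w33.png

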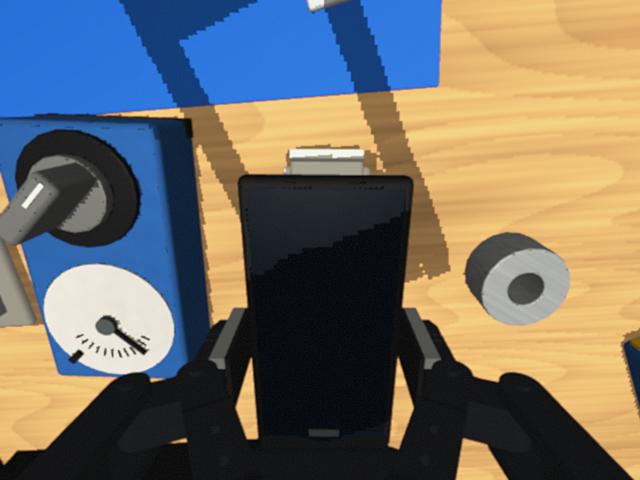

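```bash
python3 -m jog '[[0.001,0,0.02,0,0.6],[0.002,0,0.032,0,0.6],[0.002,0,0.036,0,0.6],[0.002,0,0.039,0,0.6],[0.002,0,0.042,0,0.6],[0.002,0,0.045,0,0.6],[0.002,0,0.048,0,0.6],[0.002,0,0.051,0,0.6],[0.002,0,0.0545,0,0.6],[0.002,0,0.0545,0,0.6],[0.002,0,0.0545,0,0.6]]' 20
python3 -c "
from h import *
snap('wrist','w34');go(645.7,275.6,62,175.7)"
```

```text
time: 45.5
tool_pos: [644.4, 275.7, 62.7]
tcp_rot: [-179.7, 1.8, 175.7]
ft_force: [-7.6, -0.5, 8.9]
finger_gap: 62.2
tool delta m [-0.0013, 0.0, 0.0007] turn 0.0006 dist mm 1 from [644.4 275.7  62.7] yaw 175.73
```

View pics/w34.png

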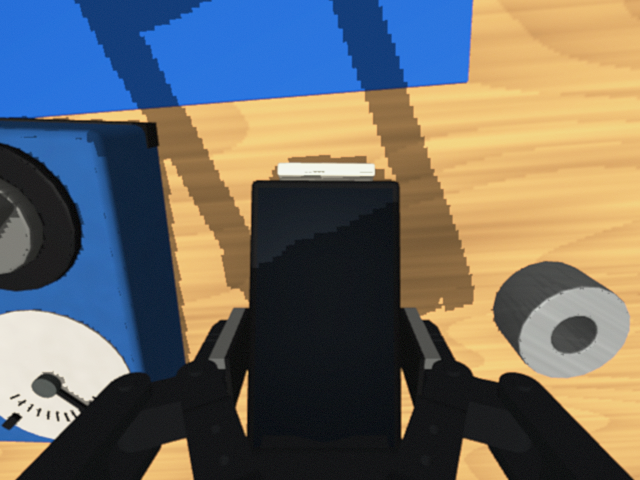

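Aligned. Release, lift and check everything.

```bash
python3 -m jog '[[0,0,0.001,0,0.85],[0,0,0.001,0,0.95],[0,0,0.001,0,1],[0,0,0.001,0,1],[0,0,0.001,0,1],[0,0,-0.03,0,1],[0,0,-0.06,0,1],[0,0,-0.085,0,1],[0.04,0,-0.1,0,1],[0.06,0,-0.1,0,1],[0.06,0,-0.1,0,1]]' 20
python3 -c "
from h import *
snap('wrist','w35');snap('side','side35');snap('top','top35');go(500,0,230,180)
a=cv2.imread('pics/side35.png');cv2.imwrite('pics/s35z.png',cv2.resize(a[180:380,230:490],None,fx=3,fy=3,interpolation=cv2.INTER_CUBIC))"
```

```text
time: 46.65
tool_pos: [579.8, 281.6, 161.4]
tcp_rot: [-179.7, 1.8, 175.8]
ft_force: [0.1, 0.7, -0.5]
finger_gap: 85.8
tool delta m [0.0587, -0.2865, -0.0695] turn -0.0744 dist mm 301 from [581.9 280.8 160.7] yaw 175.74
```

View pics/w35.png

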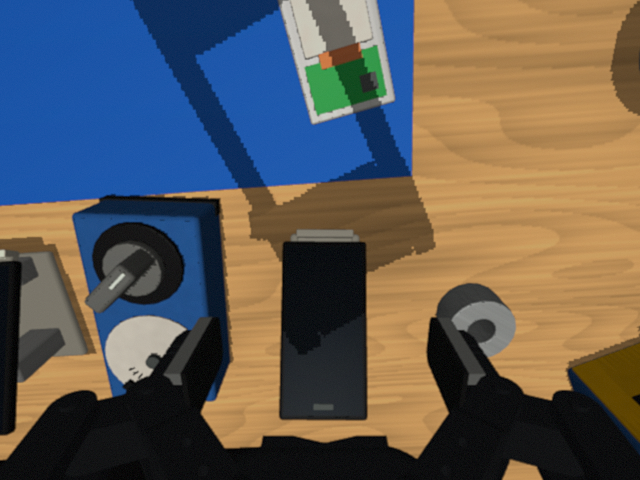

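View pics/s35z.png

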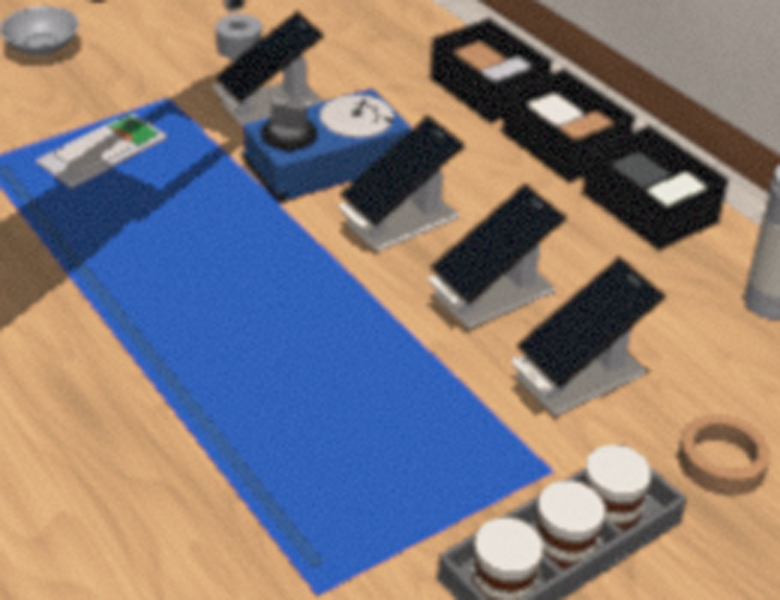

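Run:
```python
from fit import *
phone(load('w35'),[(283,242),(366,241),(281,418),(367,418)],[588,279.8,34,-4.3])
phone(load('w30'),[(283.5,241),(366,241),(281,418),(368,418)],[586.5,5.5,34,.2])
phone(load('w26'),[(284,241),(366,240.5),(281.5,417),(368.5,418)],[595,-140.5,34,-1.3])
# knob / supply
W=load('w35');T=load('top35')
S=load('side35')
cv2.imwrite('pics/t35z.png',cv2.resize(cv2.cvtColor(T['pixels'],cv2.COLOR_RGB2BGR)[140:240,230:330],None,fx=6,fy=6,interpolation=cv2.INTER_CUBIC))
```

```text
phone in plate: x 67.5 y 0.2 z -4.6 yaw 0.2 tilt -1.6 res 0.7321076669743434
phone in plate: x 67.8 y 0.6 z -5.9 yaw 0.1 tilt -0.3 res 0.4222302687992965
phone in plate: x 67.4 y -0.4 z -5.8 yaw 0.2 tilt 0.1 res 0.4874235805047533
```

View pics/t35z.png

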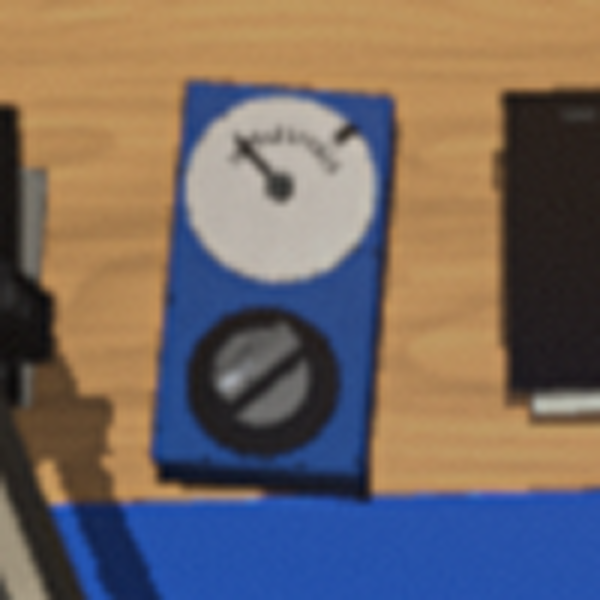

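Run:
```python
from h import *
T=load('top35');W=load('w31');V=load('w35')
f=lambda c:(140+c[0]/2.6-.3,170+c[1]/2.6-.3)
g=lambda c:(230+c[0]/6-.4,140+c[1]/6-.4)
# knob black disc: w31z center (260,75)?; top (265,380)
print(tri([(W,*f((260,74))),(T,*g((265,381)))]))
print(at(T,*g((265,381)),57), at(W,*f((260,74)),57))
for c in [(280,187),(238,142),(340,135)]: print(at(T,*g(c),57))
go(590,140,170,131)
```

```text
(array([590. , 142.1,  57.4]), [0.2073325463931927, 0.07084523090354279])
[589.9 142.2  57. ] [590.3 142.   57. ]
[675.  134.3  57. ]
[695.5 152.   57. ]
[697.5 108.   57. ]
tool delta m [-0.0188, -0.1399, -0.0079] turn 0.7808 dist mm 141 from [581.9 280.8 160.7] yaw 175.74
```

```bash
python3 -m jog '[[-0.019,-0.14,-0.008,0.78,1],[-0.019,-0.14,-0.008,0.78,1],[-0.019,-0.14,-0.008,0.78,1],[-0.019,-0.14,-0.008,0.78,1],[-0.019,-0.14,-0.008,0.78,1],[-0.019,-0.14,-0.008,0.78,1],[-0.019,-0.14,-0.008,0.78,1],[-0.019,-0.14,-0.008,0.78,1]]' 40
python3 -c "
from h import *
snap('wrist','w36');go(590,142,170,131)"
```

```text
time: 47.6
tool_pos: [590.4, 140.0, 169.8]
tcp_rot: [179.0, 1.5, 131.2]
ft_force: [-0.7, -0.6, 1.3]
finger_gap: 85.2
tool delta m [0.0016, 0.0011, -0.0002] turn 0.0037 dist mm 2 from [590.3 140.1 169.9] yaw 131.21
```

View pics/w36.png

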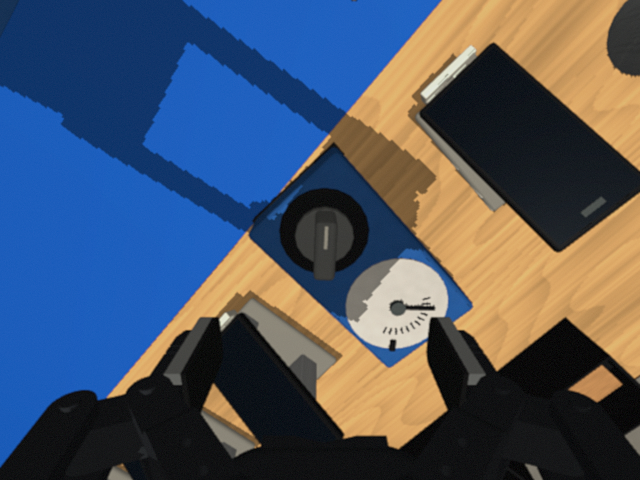

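```bash
python3 -m jog '[[0.0015,0.001,0.04,0.003,1],[0.0015,0.001,0.05,0.003,1],[0.0015,0.001,0.05,0.003,1],[0.0015,0.001,0.05,0.003,1]]' 40
python3 -c "
from h import *
snap('wrist','w37');go(590,142,120,131)
a=cv2.imread('pics/w36.png')[160:300,250:400];b=cv2.imread('pics/w37.png')[180:330,240:400]
cv2.imwrite('pics/k36.png',cv2.resize(a,None,fx=4,fy=4,interpolation=cv2.INTER_CUBIC))
cv2.imwrite('pics/k37.png',cv2.resize(b,None,fx=4,fy=4,interpolation=cv2.INTER_CUBIC))"
```

```text
time: 48.05
tool_pos: [591.6, 141.6, 120.4]
tcp_rot: [179.0, 1.5, 131.1]
ft_force: [-0.2, -0.4, 0.4]
finger_gap: 85.4
tool delta m [0.0018, -0.0015, 0.0012] turn 0.0014 dist mm 3 from [592.3 141.6 121.3] yaw 131.08
```

View pics/k36.png

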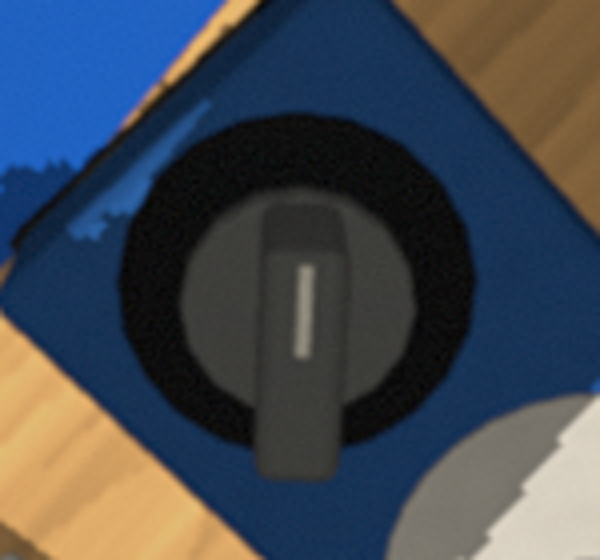

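View pics/k37.png

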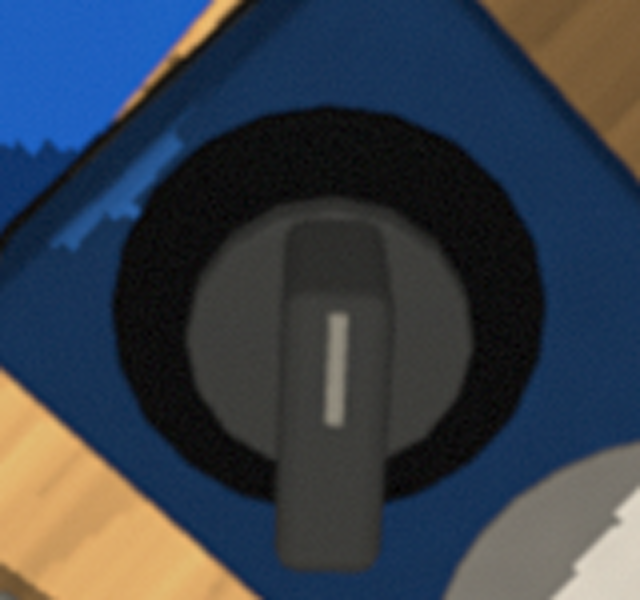

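Run:
```python
from h import *
A=load('w36');B=load('w37')
a=[(265,250),(345,250),(256,475),(336,475)];b=[(288,292),(390,292),(278,567),(380,567)]
P=[]
for p,q in zip(a,b):
    X,e=tri([(A,250+p[0]/4-.4,160+p[1]/4-.4),(B,240+q[0]/4-.4,180+q[1]/4-.4)]);P.append(X);print(X,e)
P=np.array(P);z=P[:,2].mean()
Q=np.array([at(B,240+q[0]/4-.4,180+q[1]/4-.4,z) for q in b]);d=Q[2]+Q[3]-Q[0]-Q[1]
print(z,Q.mean(0),'dir',np.degrees(np.arctan2(d[1],d[0])),np.linalg.norm(d)/2,np.linalg.norm(Q[0]-Q[1]))
for p in [(333,0)]: pass
for n,c in [('disc',(328,305))]: print(at(B,240+c[0]/4-.4,180+c[1]/4-.4,57))
```

```text
[572.3 153.3  94.9] [0.12635475785104514, 0.15882933957623405]
[581.5 161.7  95.8] [0.2668781095781922, 0.33579849290735597]
[595.  124.9  99.9] [0.0977546084985753, 0.12179168752913701]
[604.6 133.6 100.4] [0.3304990465859033, 0.41198042741932794]
97.73647384133764 [588.7 143.2  97.7] dir -50.756750149674104 38.84210834888813 12.387575975470684
[587.9 143.6  57. ]
```

```bash
python3 -c "
from h import *
go(589,142.8,84,129.2)"
```

```text
tool delta m [0.0041, -0.0024, 0.0372] turn 0.0328 dist mm 37 from [592.3 141.6 121.3] yaw 131.08
```

```bash
python3 -m jog '[[0.004,-0.0025,0,0.033,0.5],[0.004,-0.0025,0,0.033,0.45],[0.004,-0.0025,0.02,0.033,0.4],[0.004,-0.0025,0.035,0.033,0.4],[0.004,-0.0025,0.0375,0.033,0.4],[0.004,-0.0025,0.0375,0.033,0.4]]' 40
python3 -c "
from h import *
snap('wrist','w38');go(589,142.8,84,129.2)"
```

```text
time: 48.7
tool_pos: [588.4, 142.5, 83.0]
tcp_rot: [179.0, 1.5, 129.2]
ft_force: [0.3, 0.7, -0.3]
finger_gap: 34.3
tool delta m [0.0001, 0.0001, -0.0002] turn -0.0001 dist mm 0 from [589.  142.7  83.8] yaw 129.2
```

View pics/w38.png

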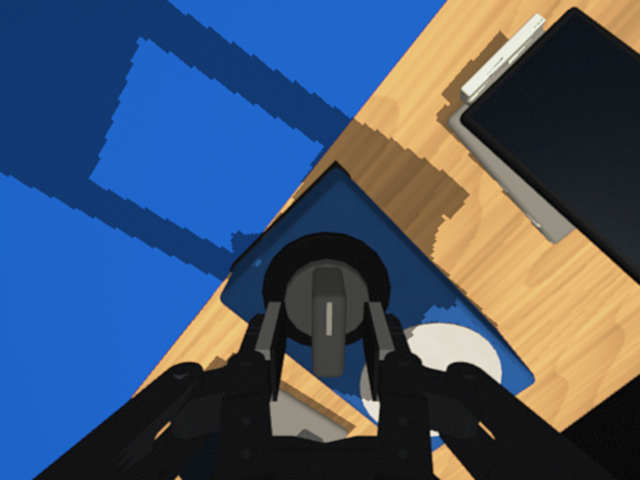

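```bash
python3 -m jog '[[0,0,0,0,0.1],[0,0,0,0,0.05],[0,0,0,0,0.05],[0,0,0,0,0.05],[0,0,0,0,0.05],[0,0,0,0,0.05],[0,0,0,0.1,0.05],[0,0,0,0.2,0.05],[0,0,0,0.3,0.05],[0,0,0,0.3,0.05],[0,0,0,0.3,0.05]]' 40
python3 -c "
from h import *
snap('wrist','w39');s=r.sense();print(s['wrist_torque'],s['joint_pos'],s['qd'])"
```

```text
time: 49.85
tool_pos: [589.8, 142.9, 85.0]
tcp_rot: [178.4, 1.1, 112.0]
ft_force: [-0.2, 1.6, 6.0]
finger_gap: 13.0
[0.  0.1 0. ] [  9.2  13.4  94.4  -0.8  70.4 -12.6] [ 0.1  0.  -0.   0.1 -0.  -0.1]
```

View pics/w39.png

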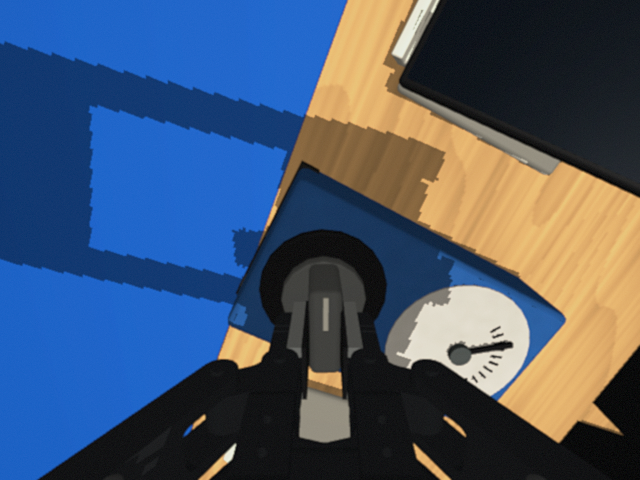

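```bash
python3 -m jog '[[0,0,0,0.12,0.05],[0,0,0,0.24,0.05],[0,0,0,0.36,0.05],[0,0,0,0.48,0.05],[0,0,0,0.6,0.05],[0,0,0,0.72,0.05],[0,0,0,0.84,0.05],[0,0,0,0.96,0.05],[0,0,0,1.08,0.05],[0,0,0,1.2,0.05],[0,0,0,1.2,0.05],[0,0,0,1.2,0.05]]' 40
python3 -c "
from h import *
snap('wrist','w40');s=r.sense();print(s['wrist_torque'],s['joint_pos'],s['qd'])"
```

```text
time: 51.1
tool_pos: [589.7, 143.1, 85.0]
tcp_rot: [178.4, -1.1, 43.5]
ft_force: [0.1, 2.1, 3.4]
finger_gap: 12.8
[ 0.3  0.4 -0. ] [ 9.2 13.4 94.4 -0.8 70.4 56. ] [ 0.1 -0.   0.1 -0.1 -0.   0.5]
```

View pics/w40.png

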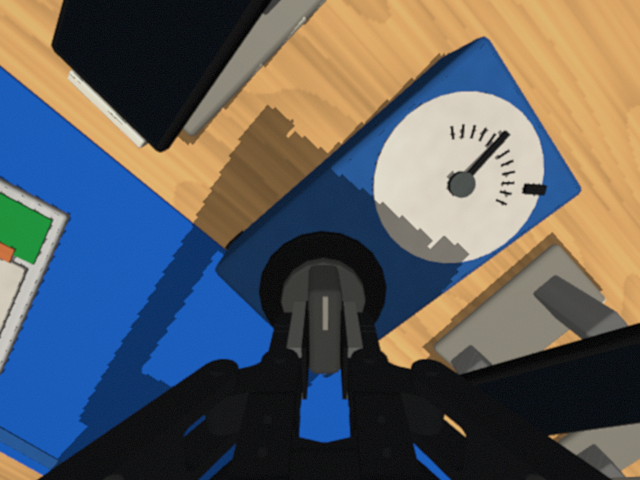

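```bash
cat >> h.py <<'E'
def dial(s,c,n,m,z=57):
    C,N,M=[at(s,*p,z)[:2] for p in(c,n,m)]; a=lambda v:np.arctan2(v[1],v[0])
    d=(a(N-C)-a(M-C)+np.pi)%(2*np.pi)-np.pi
    print('centre',C,'needle deg',np.degrees(a(N-C)),'r',np.linalg.norm(N-C),'mark deg',np.degrees(a(M-C)),'r',np.linalg.norm(M-C),'to go knob rad',d/0.4)
E
python3 -c "
from h import *
dial(load('w40'),(461,184),(506,134),(527,188))"
```

```text
centre [675.  132.4] needle deg 4.965954612291453 r 29.326541147018766 mark deg -50.146500193149016 r 32.60101202330792 to go knob rad 2.404734488028768
```

```bash
python3 -m jog '[[0,0,0,0.12,0.05],[0,0,0,0.24,0.05],[0,0,0,0.36,0.05],[0,0,0,0.48,0.05],[0,0,0,0.6,0.05],[0,0,0,0.72,0.05],[0,0,0,0.84,0.05],[0,0,0,0.96,0.05],[0,0,0,1.08,0.05],[0,0,0,1.2,0.05],[0,0,0,1.3,0.05],[0,0,0,1.4,0.05],[0,0,0,1.4,0.05],[0,0,0,1.4,0.05],[0,0,0,1.4,0.4],[0,0,0,1.4,0.4],[0,0,-0.02,1.4,0.4],[0,0,-0.04,1.4,0.4],[0,0,-0.04,1.4,0.4],[0,0,-0.04,1.4,0.4]]' 40
python3 -c "
from h import *
snap('wrist','w41');s=r.sense();print(s['joint_pos'])"
```

```text
time: 53.15
tool_pos: [588.6, 143.2, 125.0]
tcp_rot: [-179.2, -1.8, -36.7]
ft_force: [1.0, -0.0, -0.5]
finger_gap: 34.3
[  9.3  10.8  93.   -0.8  74.4 136.2]
```

View pics/w41.png

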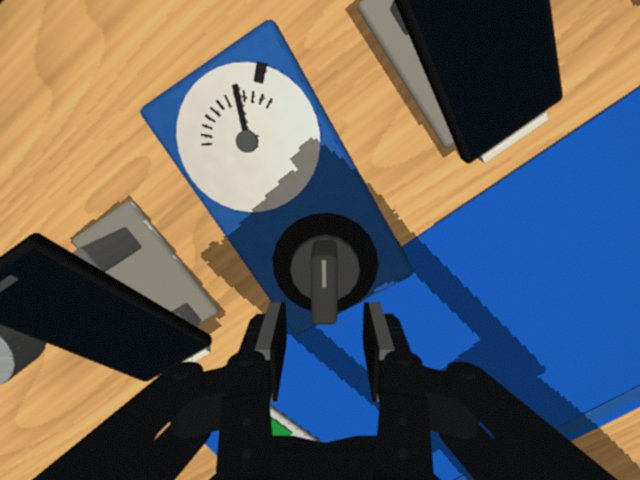

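```bash
python3 -c "
from h import *
dial(load('w41'),(246.5,140.5),(236,85),(259,80))"
python3 -m jog '[[0,0,0,-0.15,0.4],[0,0,0,-0.3,0.4],[0,0,0,-0.45,0.4],[0,0,0,-0.6,0.4],[0,0,0,-0.75,0.4],[0,0,0,-0.9,0.4],[0,0,0,-1.05,0.4],[0,0,0,-1.2,0.4],[0,0,0,-1.35,0.4],[0,0,0,-1.5,0.4],[0,0,0,-1.65,0.4],[0,0,0,-1.8,0.4],[0,0,0,-1.95,0.4],[0,0,0,-2.1,0.4],[0,0,0,-2.25,0.4],[0,0,0,-2.4,0.4],[0,0,0,-2.55,0.4],[0,0,0,-2.7,0.4],[0,0,0,-2.85,0.4],[0,0,0,-3.0,0.4]]' 40
python3 -c "
from h import *
s=r.sense();print(s['joint_pos']);go(589,143,84,143.3)"
```

```text
centre [674.9 133.9] needle deg -29.060358972237058 r 29.2937155173285 mark deg -52.26893118451411 r 32.71858826054819 to go knob rad 1.012664999477747
time: 55.2
tool_pos: [586.9, 142.9, 122.2]
tcp_rot: [179.1, 1.5, 135.5]
ft_force: [0.2, -0.3, -0.2]
finger_gap: 34.2
[  9.3  10.9  93.1  -0.8  74.4 -36. ]
tool delta m [-0.0004, 0.001, 0.0382] turn -0.1361 dist mm 38 from [586.9 142.9 122.2] yaw 135.5
```

```bash
python3 -m jog '[[0,0.001,0,-0.136,0.4],[0,0.001,0,-0.136,0.4],[0,0.001,0.02,-0.136,0.4],[0,0.001,0.036,-0.136,0.4],[0,0.001,0.038,-0.136,0.4],[0,0.001,0.038,-0.136,0.4],[0,0.001,0.038,-0.136,0.05],[0,0.001,0.038,-0.136,0.05],[0,0.001,0.038,-0.136,0.05],[0,0.001,0.038,-0.136,0.05],[0,0.001,0.038,-0.136,0.05],[0,0.001,0.038,0,0.05],[0,0.001,0.038,0.12,0.05],[0,0.001,0.038,0.24,0.05],[0,0.001,0.038,0.36,0.05],[0,0.001,0.038,0.48,0.05],[0,0.001,0.038,0.6,0.05],[0,0.001,0.038,0.66,0.05],[0,0.001,0.038,0.66,0.05],[0,0.001,0.038,0.66,0.05]]' 40
python3 -c "
from h import *
snap('wrist','w42');s=r.sense();print(s['joint_pos'],s['tcp_rot'])
a=cv2.imread('pics/w42.png');cv2.imwrite('pics/d42.png',cv2.resize(a[60:360,340:600],None,fx=2.0,fy=2.0,interpolation=cv2.INTER_CUBIC))"
```

```text
time: 57.2
tool_pos: [589.5, 143.6, 85.2]
tcp_rot: [178.3, 0.7, 97.8]
ft_force: [0.9, 2.6, 5.3]
finger_gap: 13.2
[ 9.3 13.4 94.3 -0.8 70.5  1.7] [178.3   0.7  97.8]
```

View pics/w42.png

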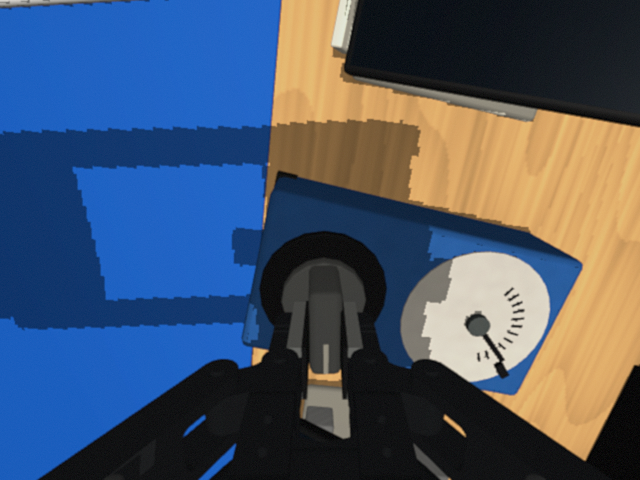

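```bash
python3 -c "
import cv2
a=cv2.imread('pics/w42.png');cv2.imwrite('pics/d42.png',cv2.resize(a[290:390,430:550],None,fx=6,fy=6,interpolation=cv2.INTER_CUBIC))"
```

```text
(no output)
```

View pics/d42.png

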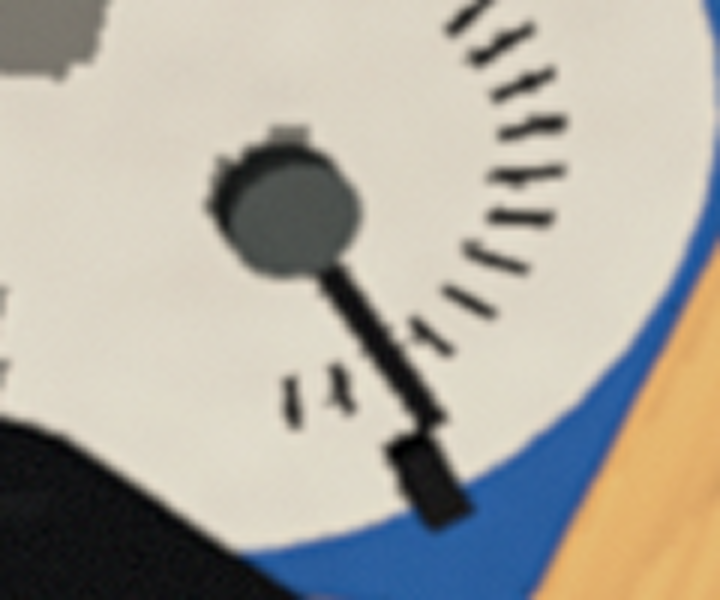

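```bash
python3 -c "
from h import *
W=load('w42'); f=lambda c:(430+c[0]/6-.4,290+c[1]/6-.4)
dial(W,f((291,215)),f((432,418)),f((409,441)))
dial(W,f((285,205)),f((432,418)),f((409,441)))
dial(W,proj(W,(675,133.5,57)),f((432,418)),f((409,441)))
print(proj(W,(675,133.5,57)))
a,b=at(W,*f((432,418)),57),at(W,*f((409,441)),57);print(a,b)
a,b,c,d=[at(W,*f(q),57)[:2] for q in((330,275),(432,418),(409,440),(453,520))]
g=lambda v:np.degrees(np.arctan2(v[1],v[0]));print(g(b-a),g(d-c))
"
```

```text
centre [676.9 131.5] needle deg -45.4205063208544 r 28.44045117755684 mark deg -51.24080300981957 r 29.611525976132 to go knob rad 0.25395835166341696
centre [676.  132.5] needle deg -45.55456663974648 r 29.72928017736892 mark deg -51.12679168881931 r 30.90074510835723 to go knob rad 0.24313418442105883
centre [675.  133.5] needle deg -45.50895431098879 r 31.136775357822927 mark deg -50.84059549765829 r 32.299575541649254 to go knob rad 0.23263673310580102
[475.8 322. ]
[696.8 111.3  57. ] [695.4 108.5  57. ]
-44.86113178858766 -50.28291685377089
```

```bash
python3 -m jog '[[0,0,0,0.08,0.05],[0,0,0,0.16,0.05],[0,0,0,0.235,0.05],[0,0,0,0.235,0.05],[0,0,0,0.235,0.05],[0,0,0,0.235,0.05]]' 40
python3 -c "
from h import *
snap('wrist','w43')
W=load('w43');print(proj(W,(675.5,133,57)),r.sense()['tcp_rot'])
a=cv2.imread('pics/w43.png');cv2.imwrite('pics/d43.png',cv2.resize(a[270:370,440:560],None,fx=6,fy=6,interpolation=cv2.INTER_CUBIC))"
```

```text
time: 57.85
tool_pos: [589.6, 143.6, 85.1]
tcp_rot: [178.1, 0.3, 84.5]
ft_force: [2.9, 2.1, 1.2]
finger_gap: 13.2
[486.4 290.4] [178.2   0.3  84.5]
```

View pics/d43.png

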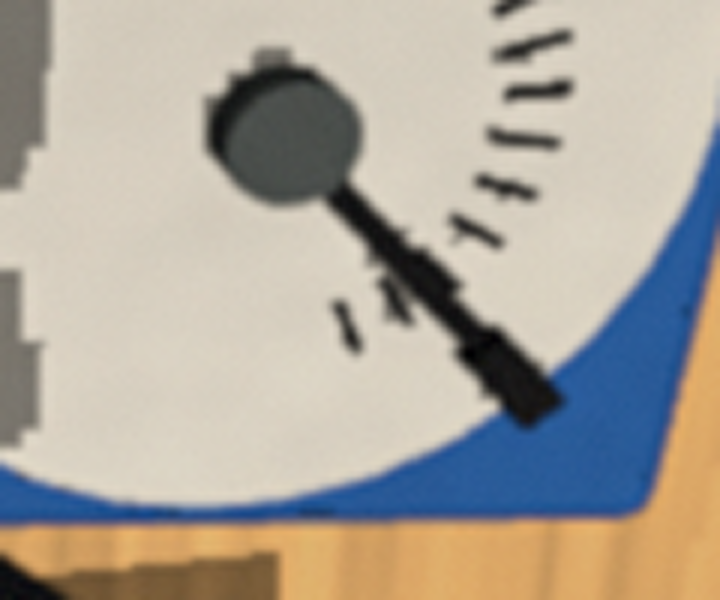

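```bash
python3 -m jog '[[0,0,0,0.235,0.05]]' 40 >/dev/null & sleep 0; wait; echo skip
```

```text
skip
```

I sent that last row with a 0.235 turn in it by mistake, so I'm checking what it did.

```bash
python3 -c "
from h import *
snap('wrist','w44');s=r.sense();print(s['time'],s['tcp_rot'],s['tool_pos'],s['qd'])
a=cv2.imread('pics/w44.png');cv2.imwrite('pics/d44.png',cv2.resize(a[240:360,440:560],None,fx=5,fy=5,interpolation=cv2.INTER_CUBIC))"
```

```text
58.05 [178.1  -0.   75. ] [589.7 143.6  85.2] [ -0.1  -0.1   0.    0.1  -0.  -14.7]
```

View pics/d44.png

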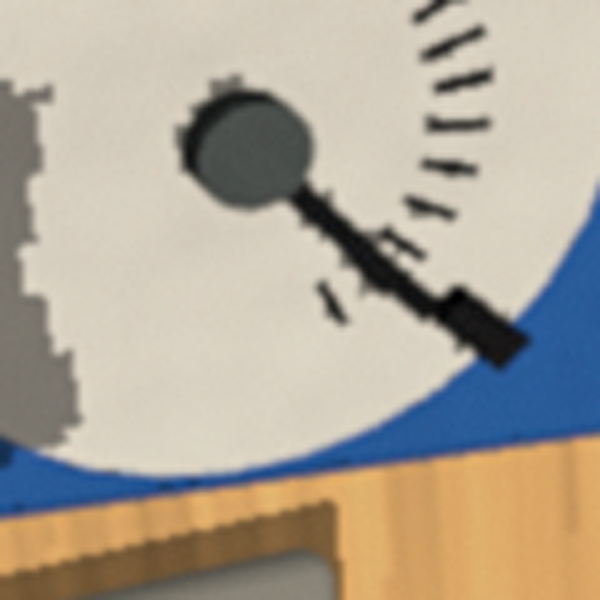

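```bash
python3 -m jog '[[0,0,0,0,0.05],[0,0,0,0,0.05]]' 40; python3 -c "
from h import *
go(589.7,143.6,85.2,84.5)"
```

```text
time: 58.25
tool_pos: [589.7, 143.6, 85.1]
tcp_rot: [178.1, -0.0, 75.2]
ft_force: [3.5, 1.7, 0.9]
finger_gap: 13.1
tool delta m [-0.0, 0.0, -0.0001] turn -0.1624 dist mm 0 from [589.7 143.6  85.1] yaw 75.2
```

```bash
python3 -m jog '[[0,0,0,-0.08,0.05],[0,0,0,-0.162,0.05],[0,0,0,-0.162,0.05],[0,0,0,-0.162,0.05],[0,0,0,-0.162,0.05]]' 40; python3 -c "
from h import *
snap('wrist','w45')
a=cv2.imread('pics/w45.png');cv2.imwrite('pics/d45.png',cv2.resize(a[270:370,440:560],None,fx=6,fy=6,interpolation=cv2.INTER_CUBIC))"
```

```text
time: 58.75
tool_pos: [589.7, 143.7, 85.2]
tcp_rot: [178.1, 0.3, 84.4]
ft_force: [2.2, 2.4, 1.9]
finger_gap: 13.1
```

View pics/d45.png

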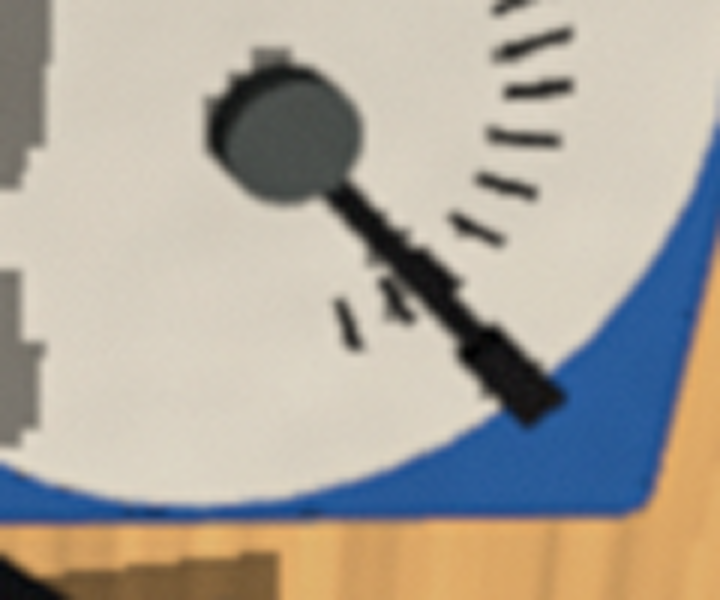

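```bash
python3 -m jog '[[0,0,0,0,0.2],[0,0,0,0,0.4],[0,0,0,0,0.4],[0,0,-0.03,0,0.4],[0,0,-0.07,0,0.5],[0,0,-0.11,0,0.5],[0,0,-0.11,0,0.5],[0,0,-0.11,0,0.5]]' 40; python3 -c "
from h import *
snap('wrist','w46');snap('top','top46');snap('side','side46')
W=load('w46');a=cv2.imread('pics/w46.png');u,v=map(int,proj(W,(675.5,133,57)));print(u,v)
cv2.imwrite('pics/d46.png',cv2.resize(a[v-50:v+60,u-60:u+60],None,fx=5,fy=5,interpolation=cv2.INTER_CUBIC))
print((u-60,v-50))
a=cv2.imread('pics/top46.png');cv2.imwrite('pics/t46z.png',cv2.resize(a[140:300,150:520],None,fx=2.1,fy=2.1,interpolation=cv2.INTER_CUBIC))"
```

```text
time: 59.6
tool_pos: [587.0, 144.6, 196.7]
tcp_rot: [178.0, 0.2, 84.4]
ft_force: [-0.8, 0.1, -1.0]
finger_gap: 42.5
427 229
(367, 179)
```

View pics/d46.png

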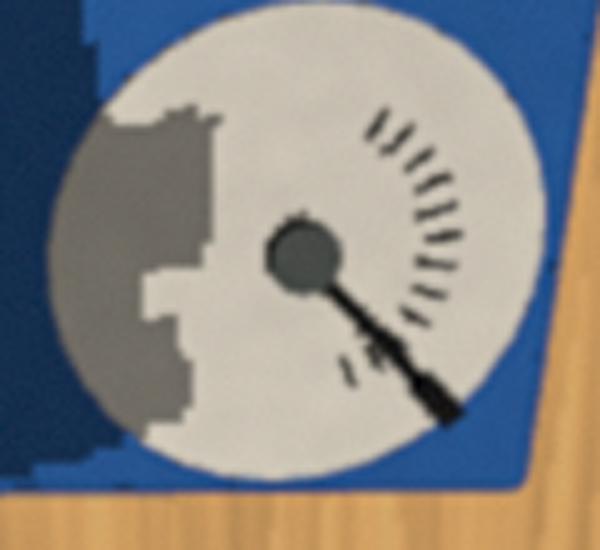

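View pics/t46z.png

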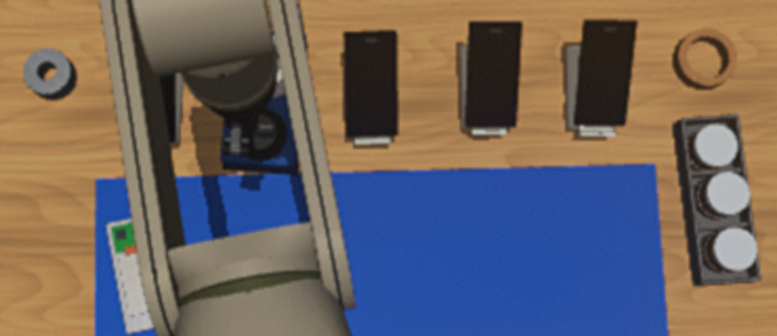

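View pics/side46.png

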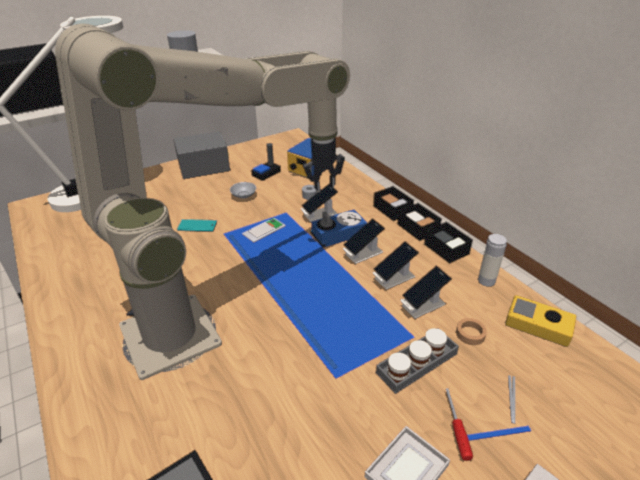

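```bash
python3 -c "
from h import *
print(r.hand_in()); print(r.sense()['time'])"
```

```text
the job is handed in; nothing more can be done
None
the job is handed in; nothing more can be done
```

I put all three jars in the caddy, laid all four phones on stands, turned the needle to the mark and handed the job in at about 60 s of the 210 s allowed. The hand-in gives no verdict, so the results below come from my own last pictures.

- **Jars:** each one stands upright in its own cell. They were seen centred, and no jar shifted during the run.
- **Phones:** all four lie flat, screen up, on their own stands.

| Stand | Centre from the ledge line along the plate (58–77 mm allowed, about 65 against the ledge) | Off the centreline (11 mm allowed) |
|---|---|---|
| Rightmost (nearest the caddy) | about 70–72 mm | about 1.5 mm |
| Other three | about 67–68 mm | within 1 mm by the fit; one looked about 2 mm off by eye |

- **Needle:** after I let go of the knob, its tip lay on the index mark in the picture, with no visible gap.
- **Bystanders:** the opened phone, bowl, reel and tape were not touched, and the arm was clear of everything at the end.

**What went wrong or disagreed:**
- **Knob overshoot:** with the needle already at the mark, I sent a stray row that took it about 2 mm past. I turned the knob back and checked again before and after letting go.
- **Height reading:** fitting the phones from one wrist picture put them 2–6 mm below the plate surface, which is physically impossible. I took that as a camera or stand-height error, since the side view shows the phones seated.
- **Tool tilt:** the tool drifted about 2° off vertical over the run, with no visible effect.

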